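# Run a sample vial through the code reader chute and rack it

## Robot

A 6-joint arm with a two-finger parallel gripper is mounted at the origin on the work surface. World frame = base frame: x ahead of the robot, y to its left, z up, the work surface at z = 0. Lengths are in mm, angles in rad, forces in N, time in s.
With the tool pointing down it reaches from about 350 to 975 mm from the base axis. Payload 7.1 kg.
Tool frame: the origin (TCP) lies at the centre of the arm's flange, where the gripper is bolted on; the fingertips stand 182 mm ahead of it and the grasp point (between the pads) lies 163 mm ahead of it; z points along the fingers, y is the direction in which the jaws open and shut (so a half turn about z gives the same grasp; the last joint's range is limited). The gripper opens to 88 mm and grips with 3 to 60 N. Pads are 20 mm wide; open, the fingers measure 115 mm over their backs; the gripper's body (75 mm by 178 mm) begins 61 mm behind the grasp point.
Start: joints at [1.113, 0.423, 1.63, -0, 1.089, -0.019], TCP at [265.501, 565.787, 404.675] pointing down, gripper open.
Joint ranges: [-3, 3], [-0.9, 2.11], [0.09, 2.58], [-1.31, 4.45], [0.11, 2.69], [-2.54, 2.54]. Speed limits (rad/s): [2.39, 2.39, 3.01, 3.14, 3.14, 3.14].

## Interface

Orientations are given as a unit quaternion [x, y, z, w].
In Python, from workcell import readout, cams, workorder gives the robot as it stands. The module is installed in compiled form; this text tells all that it offers.
- The arm moves only by the tool play_rows, never from a script. Its argument "targets" is one flat list of numbers, 7 for each row, row after row: the finger opening in mm, from 0 to 87.8, then the shift along the tool's x, y, z in mm, then the turn, a rotation vector about the tool's x, y, z in degrees. A call has 1 to 8 rows; each row shifts and turns the commanded pose from where the row before left it, along the tool's axes as they then stand; what a row does not reach is not made up. A row lasts 1/12 s, in which the tool goes at most 41.7 mm and 7.16 degrees, less where a joint would pass 70% of its speed; a pose out of reach is approached as far as the arm can. A call with a gripper value outside its range is refused whole. The fingers move at their own pace and stop on an object; "grip_force" is the grip in N (left out, the last holds). Time passes only in rows, so rows that do not move let the fingers close. It gives the time, the measured TCP pose, the force and the opening at its end, in the units of the state.
- readout.state(): the state, without advancing time (a new reading comes with each control period).
- cams.camera(name): name is "scene" or "side" or "wrist"; returns a dict with "pixels" (480x640x3 uint8, red, green, blue), "vfov" (degrees; the focal length in pixels is half the picture's height over the tangent of half this angle, whatever the lens; pixels are square), "cx", "cy" (the principal point, pixels), "k1" (the pictures are not rectified: a ray, as slopes to the right and down, at radius r is drawn at 1 + k1 r^2 times it, then the intrinsics apply), "view" (4x4, takes a point from world to camera coordinates); the wrist camera has in their place "T_tool_cam" (4x4, takes a point from camera to tool coordinates, whose origin is the TCP and whose axes are the flange's). Camera axes: x right, y up, looking along -z (the intrinsics and any distortion apply to the point x, -y, -z); pixel columns grow to the right and rows downward; lengths in mm; the calibration is good to about 2 mm. A picture is of the moment at which its call begins: read the wrist's pose just before it. There is no depth.
- workorder.sign_off(): hands the job in, once; it reports no verdict.
Trained networks look in the newest picture that a camera, given by its name, has taken for a name from the list of things; names that differ only in an ending like _2 or _b are one class to them, and where a whole thing is asked for, a point or a joint stands for the part that bears it (a point fixed in the world has none). Each returns a list of dicts, best first, with "score" (0 to 1); they miss things now and then, are a little off and sometimes report something else, mostly with a low value. They report only what shows in the picture. A call takes as long as a camera call. They do not tell look-alikes from the thing itself.
- cams.spot_in(name, camera): "bbox" ([left, top, right, bottom] in pixels, round what is visible of it).
- cams.outline_of(name, camera): "region" (480x640 bool, what is visible of it) and "bbox" ([left, top, right, bottom] in pixels, round what is visible of it).
The state is a dict: "clock": time; "qpos": joint angles; "dq": joint speeds; "effort": joint torques, N m; "position": TCP position; "tool_rot": TCP orientation; "wrist_force": force on the tool from outside, world axes, zero at the start; "ft_torque": the same for the moment, N m; "grip_width": finger opening in mm.
Only numpy, scipy, OpenCV 4.12 (cv2) and the standard library are available. Lean on these libraries where they do the work, as an engineer would, in place of code of your own. Each camera call takes 0.05 s, during which the arm holds its last target.

## Task

Lay the loose amber vial on the two-rod chute of the code reader, bottom end downhill, and let go so that it slides through the reader ring and stands up, cap on top, in the nest at the chute's foot. Once it has come to rest there, take it again from above and stand it gently, cap up, in one of the two free pockets of the aluminium rack. Leave the two vials already in the rack, the bottle and the beaker undisturbed.

Things in the scene. Friction and masses are not known exactly. Their poses are not given: they have to be found in the camera images.
- vial_center (a point): Centre of the loose sample vial, 23 mm diameter, 76 mm long, 32 to 63 g: amber glass, plain white label band, white screw cap (20 mm diameter) at one end. It starts lying on the bench, pointing any way, and can roll. The point is on its axis, 38 mm from either end; its x axis runs along the vial to the cap. Full-width body from the flat bottom (x -38) to x +18, cap from x +26 to +38 mm.
- reader: Code reader with wire chute, fixed to the bench. Origin on the bench below the nest; x axis level, pointing uphill along the chute, z up. Grey base 270 x 100 mm; two polished rods (6 mm thick, centres 20 mm apart, the vial lies between them) climb at 35 degrees from the nest through a white ring to the open upper end at x = +209 mm, z = 0.20 m. A vial let go on them slides down in under a second.
- reader_inlet (a point): Where the vial's centre lies when it rests on the bare rods above the ring (about 100 mm of them, clear at both sides for fingers), its low end just uphill of the ring. The vial slopes 35 degrees there, low end towards -x of the reader. Up to 15 mm further uphill is as good. The rods' tops are 7 mm below the vial's axis. Released here it slides, tips over the bend and stands in the nest.
- reader_ring (a point): Where the vial's centre passes the middle of the white reader ring, an arch over the chute: 30 mm long along the chute, 69 mm wide, clear opening 45 mm wide, highest edge 0.18 m above the bench.
- reader_nest (a point): Middle of the nest floor (14 mm above the bench), where the vial stands, up to 6 mm off along the reader's x, still within 2 to 3 s of its release. Side cheeks (reader y) rise only 26 mm above the floor, so the upper 45 mm of the vial can be taken from above by fingers closing along the reader's y; uphill are the rods (bend 57 mm above the floor), opposite a sheet guard 75 mm high.
- rack: Aluminium vial rack fixed to the bench, 40 x 148 mm, 32 mm high, four square pockets in a row along its y, 36 mm apart, each 32 mm wide inside. Origin at the middle of its underside. The two pockets at +y hold other vials, the two at -y are free.
- pocket_a (a point): Centre of the floor (4 mm above the bench) of the free pocket at the -y end of the rack. The pocket walls are 28 mm high above this floor.
- pocket_b (a point): Centre of the floor of the other free pocket, 36 mm from pocket_a, next to an occupied one. Either free pocket will do.
- other_vial1: Vial like the loose one, standing in the rack next to pocket_b; to be left alone. Origin at its centre.
- other_vial2: Vial like the loose one, standing in the end pocket of the rack; to be left alone. Origin at its centre.
- bottle: Amber reagent bottle, 68 mm diameter, 135 mm high, standing on the bench beyond the work; to be left alone. Origin at its underside.
- beaker: Small glass beaker, 56 mm diameter, 65 mm high, standing on the bench beyond the work; to be left alone. Origin at its underside.
Mind the look-alikes: they are no part of the job. There is more than one size of the rack; the job needs the middle-sized.

How it is judged:
By the outcome, as a careful person would: the job done as asked, in the order asked, and still so for the second after the job is handed in, with the robot touching nothing.
It also fails if it takes over 67 s, if anything falls off the work surface, if the arm or the gripper's body presses on something with over 40 N, if the wrist force passes 120 N, or if a joint passes its speed limit or range.

## Working session

There is one attempt and no reset: what is moved stays moved. The work goes in short steps, Python scripts to look and compute and a tool call to move; the robot and the scene stay as the last step left them, time stands still between calls to the robot, and variables do not carry over. Pictures are saved under pics/ and viewed, and the job is handed in when it is done.

Besides the shell and the picture viewer there is one more tool, called after "Call:" as name(argument=value, ...) on one line, values as JSON. play_rows: Moves the arm, as the interface text tells. Its arguments: {"type":"object","properties":{"targets":{"type":"array"},"grip_force":{"type":"number"}},"required":["targets"]}

```bash
mkdir -p pics; cat > h.py <<'E'
import numpy as np, cv2
from workcell import readout, cams, workorder
E
python3 - <<'E'
from h import *
s=readout.state();print(s)
for n in ["scene","side","wrist"]:
    c=cams.camera(n)
    cv2.imwrite(f"pics/{n}0.png",c["pixels"][:,:,::-1])
    print(n,{k:v for k,v in c.items() if k!="pixels"})
E
```

```text
{'clock': 0.0, 'qpos': array([ 1.11296978e+00,  4.23815920e-01,  1.63070153e+00,  1.10627795e-05,
        1.08860040e+00, -1.90052099e-02]), 'dq': array([ 0.00126859, -0.00056964, -0.00025431, -0.00051734,  0.00017026,
       -0.00163151]), 'effort': array([-1.73553963e-03, -5.44625509e+01, -2.73664248e+01,  6.42806897e-02,
        2.26630789e-02, -1.41022260e-04]), 'position': array([265.39719373, 565.53587222, 403.91252079]), 'tool_rot': array([ 2.17656901e-01,  9.76025047e-01, -7.39866333e-04, -1.84857241e-04]), 'wrist_force': array([-0.32548134,  0.05247221,  1.08623566]), 'ft_torque': array([-0.04305576, -0.02578547,  0.02617637]), 'grip_width': 87.58672982875026}
scene {'vfov': 44.35715956963084, 'cx': 317.6702007464497, 'cy': 241.35115367468907, 'k1': -0.10056201684997852, 'view': array([[ 3.25282334e-01,  9.45583251e-01, -7.98239799e-03,
        -1.73945364e+02],
       [-5.69542523e-01,  2.02648277e-01,  7.96589599e-01,
         2.41747947e+02],
       [ 7.54859402e-01, -2.54570209e-01,  6.04467775e-01,
        -1.64865411e+03],
       [ 0.00000000e+00,  0.00000000e+00,  0.0
[... 270 characters left out ...]
 5.13593422e-01,  8.27397255e-01,
        -2.70629058e+02],
       [-3.09198265e-01, -7.67611106e-01,  5.61399699e-01,
        -9.81190476e+02],
       [ 0.00000000e+00,  0.00000000e+00,  0.00000000e+00,
         1.00000000e+00]])}
wrist {'vfov': 61.903063861780645, 'cx': 320.5093319897681, 'cy': 240.2616040558934, 'k1': -0.04702765359382668, 'T_tool_cam': array([[-7.77120691e-04,  9.52888635e-01,  3.03319379e-01,
         8.39528419e+01],
       [ 9.99999128e-01,  4.16764106e-04,  1.25277269e-03,
         5.57573452e-01],
       [ 1.06734022e-03,  3.03320088e-01, -9.52888128e-01,
         2.04476482e+01],
       [ 0.00000000e+00,  0.00000000e+00,  0.00000000e+00,
         1.00000000e+00]])}
```

View pics/scene0.png

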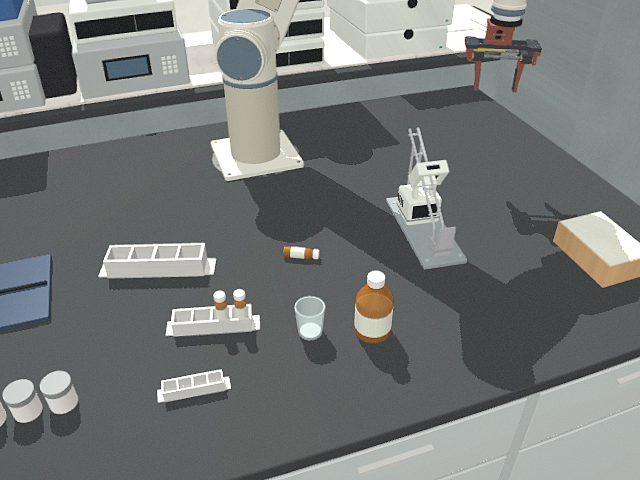

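View pics/side0.png

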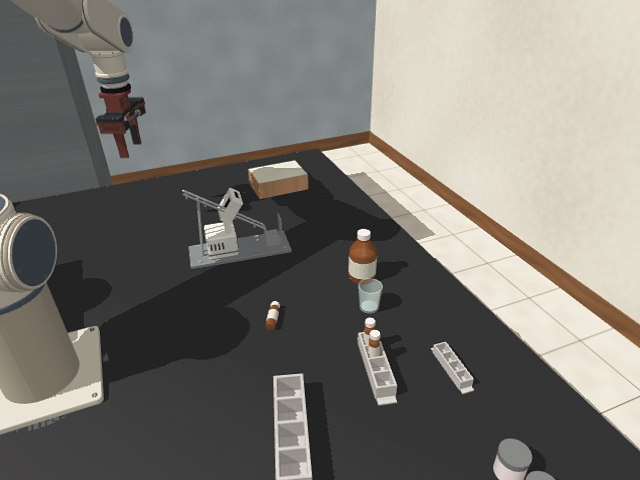

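View pics/wrist0.png

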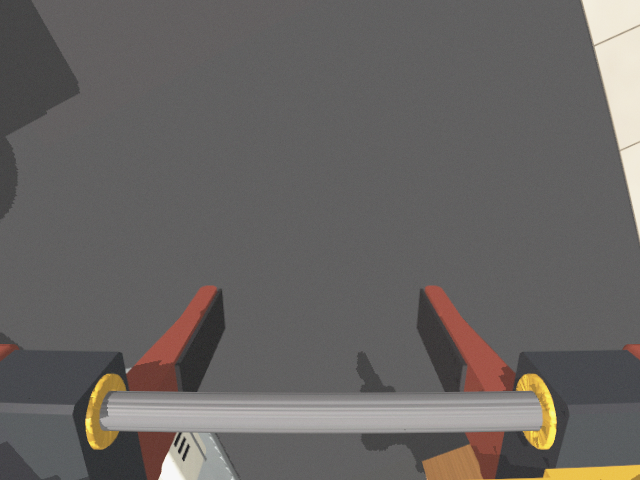

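```bash
cat > h.py <<'E'
import numpy as np, cv2
from workcell import readout, cams, workorder
from scipy.spatial.transform import Rotation as R
def wristview(c,s):
    T=np.eye(4);T[:3,:3]=R.from_quat(s["tool_rot"]).as_matrix();T[:3,3]=s["position"]
    return np.linalg.inv(T@c["T_tool_cam"])
def K(c):
    f=240/np.tan(np.radians(c["vfov"]/2));return f
def proj(c,P):
    P=np.atleast_2d(P);q=P@c["view"][:3,:3].T+c["view"][:3,3]
    a=q[:,0]/-q[:,2];b=-q[:,1]/-q[:,2];r=1+c["k1"]*(a*a+b*b);f=K(c)
    return np.c_[c["cx"]+f*a*r,c["cy"]+f*b*r]
def ray(c,uv):
    f=K(c);d=np.array([(uv[0]-c["cx"])/f,(uv[1]-c["cy"])/f]);x=d.copy()
    for _ in range(20): x=d/(1+c["k1"]*(x@x))
    V=c["view"];o=-V[:3,:3].T@V[:3,3];v=V[:3,:3].T@np.array([x[0],-x[1],-1])
    return o,v/np.linalg.norm(v)
def onz(c,uv,z):
    o,v=ray(c,uv);return o+v*(z-o[2])/v[2]
def tri(obs):
    A=np.zeros((3,3));b=np.zeros(3)
    for c,uv in obs:
        o,v=ray(c,uv);M=np.eye(3)-np.outer(v,v);A+=M;b+=M@o
    return np.linalg.solve(A,b)
def load(n,tag=""):
    import pickle;return pickle.load(open(f"pics/{n}{tag}.pkl","rb"))
def crop(c,box,k,fn):
    l,t,r,b=box;cv2.imwrite(fn,cv2.resize(c["pixels"][t:b,l:r,::-1],None,fx=k,fy=k,interpolation=cv2.INTER_CUBIC))
E
python3 - <<'E'
from h import *
import pickle
for n in ["scene","side"]:
    c=cams.camera(n);pickle.dump(c,open(f"pics/{n}.pkl","wb"))
    for t in ["vial_center","reader","rack","bottle","beaker","reader_nest","reader_ring"]:
        try:
            for d in cams.spot_in(t,n)[:4]: print(n,t,round(d["score"],2),np.round(d["bbox"],1))
        except Exception as e: print(n,t,e)
a=load("scene");b=load("side")
crop(a,(375,120,475,275),3.8,"pics/a_reader.png");crop(b,(175,180,300,275),6,"pics/b_reader.png")
crop(a,(150,235,330,345),4,"pics/a_v.png");crop(b,(255,290,415,410),5,"pics/b_v.png")
E
```

```text
scene reader 0.56 [383.8 131.5 465.8 273.3]
scene rack 0.9 [159.1 370.2 230.9 403.4]
scene rack 0.82 [ 98.8 242.1 214.8 280.6]
scene rack 0.2 [164.2 303.2 260.5 335. ]
scene beaker 0.76 [294.9 296.9 325.9 341.5]
scene reader_nest 0.63 [387.4 143.  464.4 268.7]
scene reader_ring 0.87 [387.3 140.6 469.6 266.9]
side vial_center 0.69 [263.9 303.4 277.4 329.6]
side reader 0.72 [183.7 189.9 289.8 269.2]
side rack 0.74 [357.6 331.6 397.9 405.2]
side rack 0.68 [432.8 341.1 477.4 391.7]
side rack 0.68 [270.2 374.6 313.6 480. ]
side bottle 0.89 [349.6 227.6 377.4 283.6]
side beaker 0.65 [359.5 279.3 381.4 315.4]
side reader_nest 0.83 [183.7 188.1 291.1 271.8]
side reader_ring 0.87 [182.9 189.3 292.2 267.3]
side reader_ring 0.46 [361.4 327.2 395.9 406. ]
```

View pics/a_reader.png

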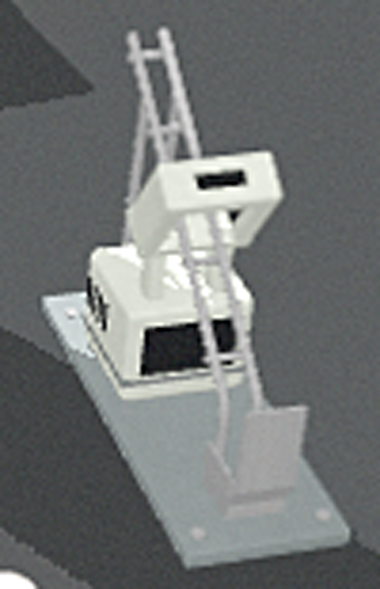

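View pics/b_reader.png

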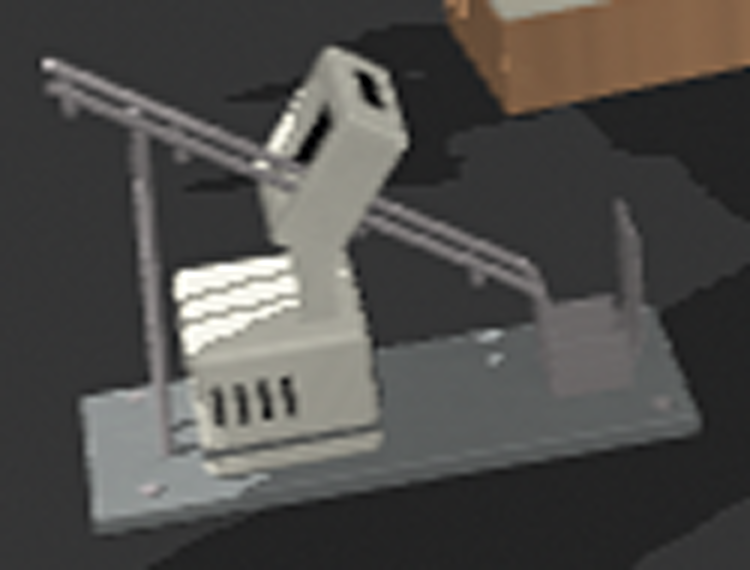

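View pics/a_v.png

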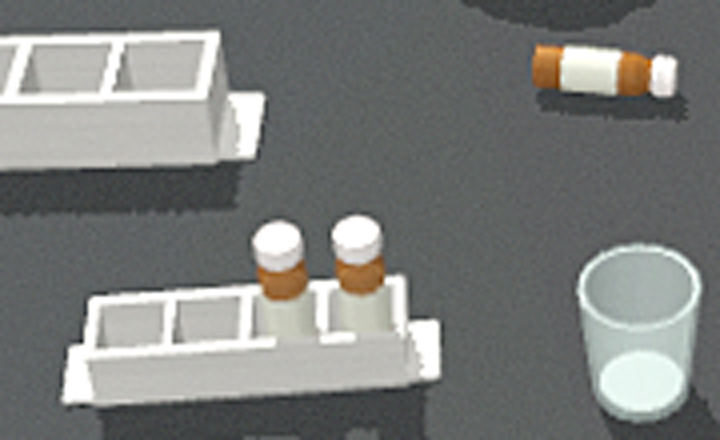

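View pics/b_v.png

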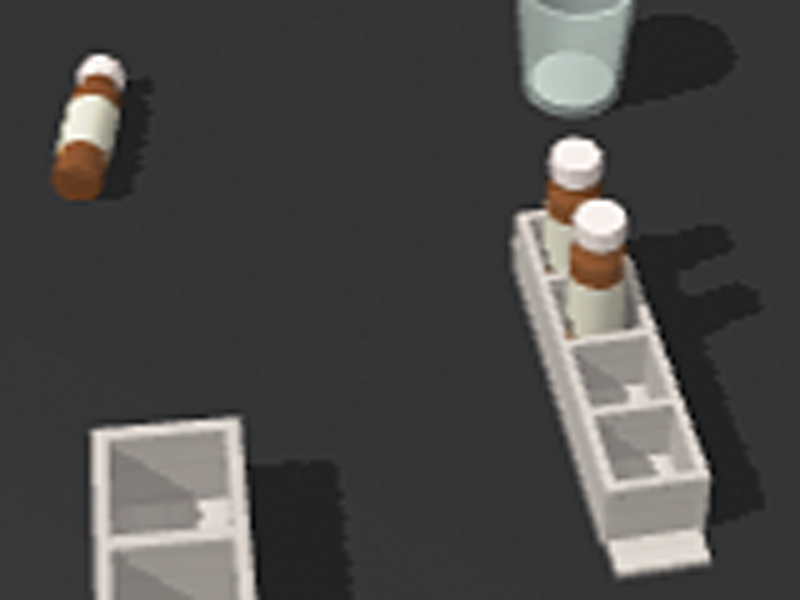

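```bash
cat > fit.py <<'E'
from h import *
from scipy.optimize import least_squares
a=load("scene");b=load("side")
# reader
ob=[(a,(410,129.5),(209,10,200)),(a,(418.2,128.7),(209,-10,200)),(b,(182.8,190.7),(209,-10,200)),(b,(183.3,194.7),(209,10,200)),
(a,(434.2,224.5),(25,10,71)),(a,(442.9,227.4),(25,-10,71)),(b,(264.2,224.2),(25,-10,71)),(b,(265.5,228.3),(25,10,71)),
(a,(424.5,268.9),('lo',50,0)),(a,(467.1,262.1),('lo',-50,0)),(b,(190.8,268.7),('hi',50,0)),(b,(291.7,252),('lo',50,0))]
def pts(p):
    R2=np.array([[np.cos(p[2]),-np.sin(p[2])],[np.sin(p[2]),np.cos(p[2])]])
    o=[]
    for c,uv,L in ob:
        x={'lo':p[3],'hi':p[3]+270}.get(L[0],L[0])
        q=R2@[x,L[1]];o.append([q[0]+p[0],q[1]+p[1],L[2]])
    return o
f=lambda p:np.concatenate([proj(c,P)[0]-uv for (c,uv,L),P in zip(ob,pts(p))])
r=least_squares(f,[600,300,np.pi,-40],x_scale=[10,10,.1,10],loss='soft_l1')
print("reader",r.x,np.degrees(r.x[2]));print(np.round(f(r.x).reshape(-1,2),1))
# rack z=32 corners; order scene: crop 4, off (150,235)
A=lambda u,v:(150+u/4,235+v/4);B=lambda u,v:(255+u/5,290+v/5)
tops=[(a,A(90,300)),(a,A(86,355)),(a,A(408,330)),(a,A(403,277)),(b,B(612,492)),(b,B(710,470)),(b,B(518,215))]
for c,uv in tops: print("rackcorner",np.round(onz(c,uv,32),1))
# vials caps top z=80
for n,u,w in [("v1",A(277,233),B(600,215)),("v2",A(357,226),B(576,153))]:
    print(n,np.round(tri([(a,u),(b,w)]),1),np.round(onz(a,u,80),1),np.round(onz(b,w,80),1))
for n,u,w in [("bot",A(535,66),B(78,180)),("cap",A(674,76),B(101,70))]:
    print(n,np.round(tri([(a,u),(b,w)]),1),np.round(onz(a,u,11.5),1),np.round(onz(b,w,11.5),1))
E
python3 fit.py
```

```text
reader [573.71823662 267.41766026   3.0303894  -38.57545225] 173.62852311236452
[[-0.1  1.3]
 [-0.   1.2]
 [ 2.3 -0.4]
 [ 2.3 -0.7]
 [-0.2 -1.4]
 [-0.2 -5.5]
 [-2.3 -1.6]
 [-2.2 -2. ]
 [-0.7  0.9]
 [ 0.1  0.8]
 [-0.1  1. ]
 [-0.8 -0.1]]
rackcorner [ 587.7 -308.8   32. ]
rackcorner [ 624.  -315.8   32. ]
rackcorner [ 656.8 -170.7   32. ]
rackcorner [ 621.1 -164.2   32. ]
rackcorner [ 588.8 -311.3   32. ]
rackcorner [ 627.5 -316.8   32. ]
rackcorner [ 621.5 -168.    32. ]
v1 [ 627.3 -222.3   80.9] [ 624.5 -220.5   80. ] [ 627.9 -223.8   80. ]
v2 [ 635.1 -186.8   80.9] [ 632.  -184.8   80. ] [ 635.7 -188.8   80. ]
bot [462.1 -53.1  12.3] [460.6 -52.5  11.5] [462.4 -52.7  11.5]
cap [495.   15.   11.2] [494.2  15.9  11.5] [495.   13.1  11.5]
```

Call:
play_rows(targets=[87, 0, 0, -25, 0, 0, 0, 87, 0, 0, -25, 0, 0, 0, 87, -29, -29, 0, 0, 0, 0, 87, -29, -29, 0, 0, 0, 0, 87, -29, -29, 0, 0, 0, 0, 87, -29, -29, 0, 0, 0, 0, 87, -29, -29, 0, 0, 0, 0, 87, -29, -29, 0, 0, 0, 0])

```text
clock: 1.62
position: [349.2, 332.5, 454.9]
tool_rot: [0.217, 0.976, 0.0, 0.0]
wrist_force: [0.7, -0.9, 1.0]
grip_width: 86.8
```

Call:
play_rows(targets=[87, -29, -29, 0, 0, 0, 0, 87, -29, -29, 0, 0, 0, 0, 87, -29, -29, 0, 0, 0, 0, 87, -29, -29, 0, 0, 0, 0, 87, -29, -29, 0, 0, 0, 0, 87, -29, -29, 0, 0, 0, 0, 87, -29, -29, 0, 0, 0, 0, 87, -29, -29, 0, 0, 0, 0])

```text
clock: 2.28
position: [460.7, 23.7, 455.0]
tool_rot: [0.218, 0.976, 0.0, 0.0]
wrist_force: [0.0, -0.3, -0.5]
grip_width: 86.8
```

Call:
play_rows(targets=[87, -29, -29, 0, 0, 0, 0, 87, 0, 0, 15, 0, 0, 7, 87, 0, 0, 15, 0, 0, 7, 87, 0, 0, 15, 0, 0, 7, 87, 0, 0, 15, 0, 0, 7, 87, 0, 0, 15, 0, 0, 7, 87, 0, 0, 15, 0, 0, 7, 87, 0, 0, 15, 0, 0, 7])

```text
clock: 2.95
position: [474.5, -12.9, 349.2]
tool_rot: [0.605, 0.796, 0.0, 0.0]
wrist_force: [-0.6, 0.6, -0.4]
grip_width: 86.7
```

Call:
play_rows(targets=[87, 0, 0, 0, 0, 0, 7, 87, 0, 0, 0, 0, 0, 7, 87, 0, 0, 0, 0, 0, 7, 87, 0, 0, 0, 0, 0, 7, 87, 0, 0, 0, 0, 0, 7, 87, 0, 0, 0, 0, 0, 6.5, 87, 0, 0, 0, 0, 0, 0])

```text
clock: 3.53
position: [474.6, -12.8, 349.8]
tool_rot: [0.847, 0.531, 0.0, 0.0]
wrist_force: [0.0, 0.4, -0.1]
grip_width: 87.3
```

```bash
python3 - <<'E'
from h import *
s=readout.state();c=cams.camera("wrist");c["view"]=wristview(c,s)
import pickle;pickle.dump(c,open("pics/w1.pkl","wb"))
cv2.imwrite("pics/w1.png",c["pixels"][:,:,::-1])
print(s["clock"],s["position"],s["tool_rot"],s["qpos"],R.from_quat(s["tool_rot"]).as_matrix().round(3))
for d in cams.spot_in("vial_center","wrist"): print(d)
print(proj(c,[[462,-53,11.5],[495,15,11.5]]))
E
```

```text
3.5333 [474.56869659 -12.82460136 349.79393377] [8.47456618e-01 5.30864626e-01 1.39601058e-04 9.84592842e-05] [-5.20857626e-02  2.84462927e-01  1.99818043e+00 -1.15617644e-06
  8.58607641e-01  3.99470302e-01] [[ 0.436  0.9    0.   ]
 [ 0.9   -0.436 -0.   ]
 [ 0.     0.    -1.   ]]
{'bbox': [310.9, 175.8, 342.0, 273.6], 'score': 0.83}
[[327.95262903 267.62856582]
 [328.43455632 179.11480628]]
```

View pics/w1.png

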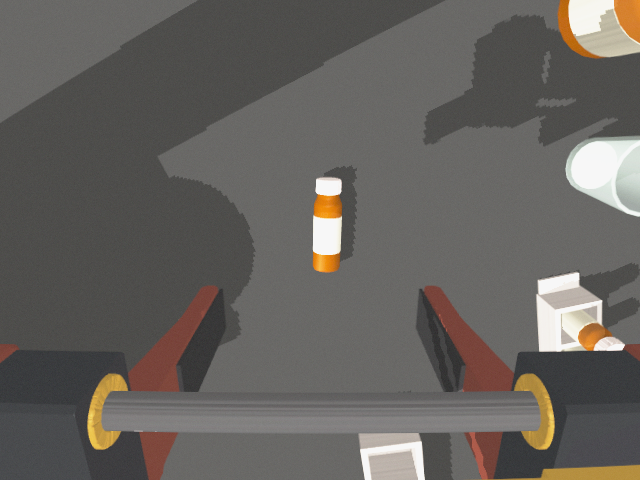

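```bash
python3 - <<'E'
from h import *
c=load("w1")
r=cams.outline_of("vial_center","wrist")[0]["region"]
ys,xs=np.nonzero(r);pts=np.array([onz(c,(x,y),11.5)[:2] for x,y in zip(xs,ys)])
m=pts.mean(0);w,v=np.linalg.eigh(np.cov((pts-m).T));d=v[:,1]*np.sign(v[1,1])
t=(pts-m)@d;n=(pts-m)@[-d[1],d[0]]
print(m,np.degrees(np.arctan2(d[1],d[0])),t.min(),t.max(),n.min(),n.max(),"mid",m+d*(t.min()+t.max())/2)
for uv in [(328.5,179),(326.5,271)]: print(onz(c,uv,11.5))
s=readout.state();Rm=R.from_quat(s["tool_rot"]).as_matrix()
mid=m+d*(t.min()+t.max())/2
print(Rm.T@(np.r_[mid,0]-s["position"]), s["position"])
E
```

```text
[ 651.06312764 -216.17320767] 122.83245671516553 -41.627926126347205 37.03868302039765 -13.83003475391613 15.357076661902942 mid [ 652.30723539 -218.10128546]
[495.08643033  15.05990755  11.5       ]
[459.54612047 -55.24881146  11.5       ]
[-108.98855055  248.72637835  349.75378115] [474.48974608 -12.82271246 349.73228452]
```

Call:
play_rows(targets=[87, -4.5, 6, 30, 0, 0, 0.8, 87, 0, 0, 40, 0, 0, 0, 87, 0, 0, 40, 0, 0, 0, 87, 0, 0, 30, 0, 0, 0, 87, 0, 0, 15, 0, 0, 0, 87, 0, 0, 5.8, 0, 0, 0, 87, 0, 0, 0, 0, 0, 0], grip_force=15)

```text
clock: 4.27
position: [477.6, -19.4, 187.7]
tool_rot: [0.85, 0.527, -0.001, -0.001]
wrist_force: [-0.7, -0.3, -0.5]
grip_width: 87.3
```

```bash
python3 - <<'E'
from h import *
s=readout.state();c=cams.camera("wrist")
cv2.imwrite("pics/w2.png",c["pixels"][:,:,::-1]);print(s["position"],s["wrist_force"])
E
```

```text
[477.58704747 -19.44716491 187.69210684] [-0.676607   -0.27089145 -0.46774511]
```

View pics/w2.png

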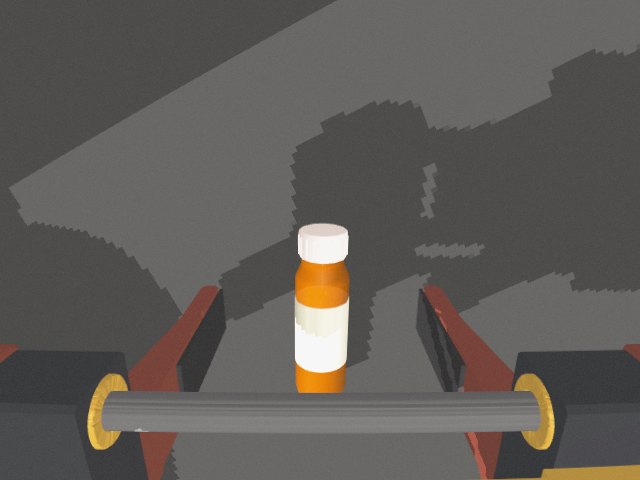

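Call:
play_rows(targets=[87, 0, 0, -1.5, 0, 0, 0, 0, 0, 0, 0, 0, 0, 0, 0, 0, 0, 0, 0, 0, 0, 0, 0, 0, 0, 0, 0, 0, 0, 0, 0, 0, 0, 0, 0, 0, 0, 0, 0, 0, 0, 0, 0, 0, 0, 0, 0, 0, 0, 0, 0, 0, 0, 0, 0, 0], grip_force=15)

```text
clock: 4.98
position: [477.9, -19.5, 190.4]
tool_rot: [0.85, 0.527, 0.0, 0.0]
wrist_force: [0.8, 0.1, -1.2]
grip_width: 44.1
```

Call:
play_rows(targets=[0, 0, 0, 0, 0, 0, 0, 0, 0, 0, 0, 0, 0, 0, 0, 0, 0, 0, 0, 0, 0, 0, 0, 0, 0, 0, 0, 0, 0, 0, 0, 0, 0, 0, 0, 0, 0, 0, 0, 0, 0, 0])

```text
clock: 5.48
position: [477.9, -19.5, 190.3]
tool_rot: [0.85, 0.527, -0.0, -0.0]
wrist_force: [-0.4, 0.3, -0.5]
grip_width: 22.3
```

Call:
play_rows(targets=[0, 0, 0, -20, 0, 0, 0, 0, 0, 0, -40, 0, 0, 0, 0, 0, 0, -41, 0, 0, 0, 0, 0, 0, -41, 0, 0, 0, 0, 0, 0, -41, 0, 0, 0, 0, 0, 0, -41, 0, 0, 0, 0, 0, 0, -41, 0, 0, 0, 0, 0, 0, -20, 0, 0, 0])

```text
clock: 6.15
position: [478.2, -19.5, 480.5]
tool_rot: [0.85, 0.527, 0.003, 0.002]
wrist_force: [1.0, 0.0, -0.7]
grip_width: 22.6
```

Call:
play_rows(targets=[0, 39, -11, 0, 0, 0, 0, 0, 39, -11, 0, 0, 0, 0, 0, 39, -11, 0, 0, 0, 0, 0, 39, -11, 0, 0, 0, 0, 0, 39, -11, 0, 0, 0, 0, 0, 39, -11, 0, 0, 0, 0, 0, 39, -11, 0, 0, 0, 0, 0, 0, 0, 0, 0, 0, -7])

```text
clock: 6.82
position: [531.0, 264.9, 475.1]
tool_rot: [0.816, 0.578, 0.001, -0.001]
wrist_force: [0.7, -0.4, -0.3]
grip_width: 22.8
```

Call:
play_rows(targets=[0, 0, 0, 0, 0, 0, -7, 0, 0, 0, 0, 0, 0, -7, 0, 0, 0, 0, 0, 0, -7, 0, 0, 0, 0, 0, 0, -7, 0, 0, 0, 0, 0, 0, -7, 0, 0, 0, 0, 0, 0, -7, 0, 0, 0, 0, 0, 0, -7, 0, 0, 0, 0, 0, 0, -7])

```text
clock: 7.48
position: [530.4, 259.2, 475.1]
tool_rot: [0.447, 0.895, -0.0, -0.0]
wrist_force: [-0.3, -0.2, -0.9]
grip_width: 22.4
```

Call:
play_rows(targets=[0, 0, 0, 0, 0, 0, -7, 0, 0, 0, 0, 0, 0, -7, 0, 0, 0, 0, 0, 0, -7, 0, 0, 0, 0, 0, 0, -7, 0, 0, 0, 0, 0, 0, -7, 0, 0, 0, 0, 0, 0, -7, 0, 0, 0, 0, 0, 0, -5, 0, 0, 0, 0, 0, 0, 0])

```text
clock: 8.15
position: [530.4, 259.2, 475.1]
tool_rot: [0.055, 0.999, -0.0, -0.0]
wrist_force: [0.3, 0.2, -0.6]
grip_width: 22.9
```

```bash
python3 - <<'E'
from h import *
s=readout.state();c=cams.camera("wrist");c["view"]=wristview(c,s)
import pickle;pickle.dump(c,open("pics/w3.pkl","wb"))
cv2.imwrite("pics/w3.png",c["pixels"][:,:,::-1])
print(s["clock"],s["position"],s["qpos"],R.from_quat(s["tool_rot"]).as_matrix().round(3),s["grip_width"])
E
```

```text
8.15 [530.37723775 259.17026716 475.06065357] [ 4.34370729e-01  2.99750482e-01  1.64124434e+00 -1.12565455e-05
  1.20131443e+00 -1.02704431e+00] [[-0.994  0.109 -0.001]
 [ 0.109  0.994 -0.   ]
 [ 0.001 -0.    -1.   ]] 22.861045362689623
```

View pics/w3.png

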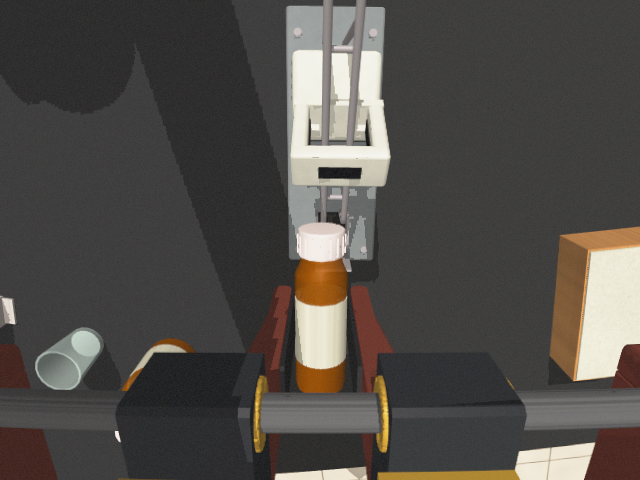

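```bash
python3 - <<'E'
from h import *
c=load("w3");crop(c,(275,0,400,270),2.2,"pics/w3c.png")
crop(c,(275,0,400,110),6,"pics/w3d.png");crop(c,(275,95,400,195),6,"pics/w3e.png")
E
```

```text
(no output)
```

View pics/w3d.png

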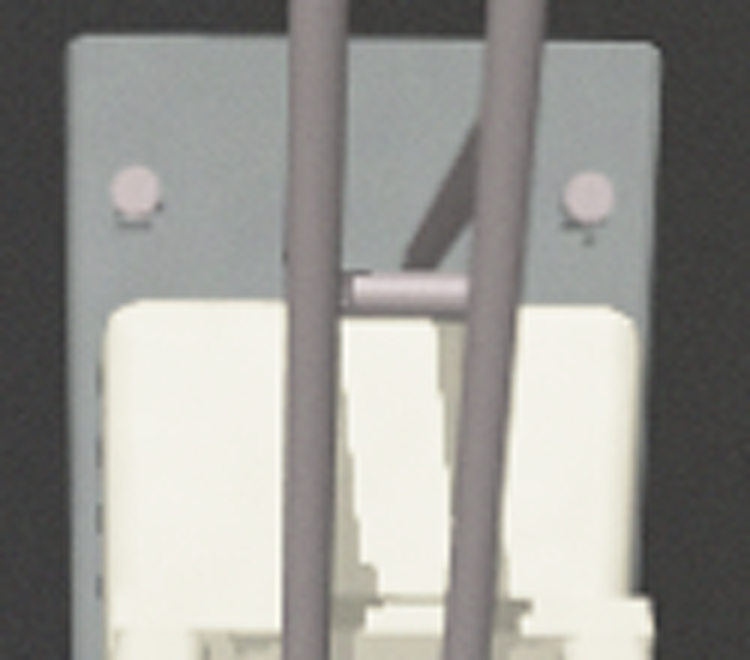

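View pics/w3e.png

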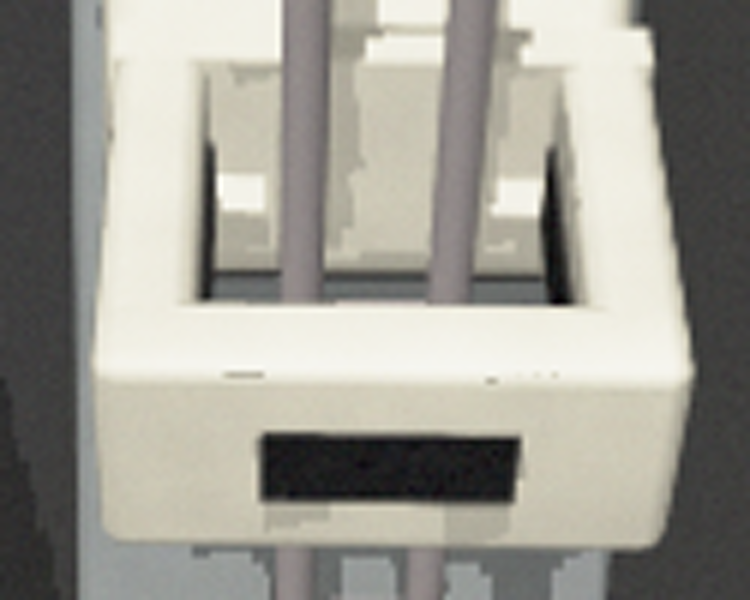

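```bash
cat > fit2.py <<'E'
from h import *
from scipy.optimize import least_squares
a=load("scene");b=load("side");w=load("w3")
T35=np.tan(np.radians(35))
def rod(x,sy,dz): return (x,sy*10,200-(209-x)*T35+dz)
def Wp(p,L):
    ct,st=np.cos(p[2]),np.sin(p[2]);return np.array([p[0]+ct*L[0]-st*L[1],p[1]+st*L[0]+ct*L[1],L[2]])
W=lambda u,v:(275+u/6,v/6)
def res(p,full=False):
    # p: x,y,yaw,basex0,thk, rod dz, wrist du,dv, ring x
    o=[];L=[]
    def pt(c,uv,loc,n,wt=1):
        d=proj(c,Wp(p,loc))[0]-uv
        if c is w: d=d-p[6:8]
        o.extend(d*wt);L.append((n,d.round(1)))
    def line(c,uv,sy,n):
        # point where rod reaches row v
        xs=np.linspace(90,215,60);q=proj(c,np.array([Wp(p,rod(x,sy,p[5])) for x in xs]))
        d=np.interp(uv[1],q[::-1,1] if q[0,1]>q[-1,1] else q[:,1],(q[::-1,0] if q[0,1]>q[-1,1] else q[:,0]))-uv[0]
        d-=p[6];o.append(d);L.append((n,round(d,1)))
    pt(a,(410,129.5),rod(209,1,p[5]),"aR1");pt(a,(418.2,128.7),rod(209,-1,p[5]),"aR2")
    pt(b,(182.8,190.7),rod(209,-1,p[5]),"bR1");pt(b,(183.3,194.7),rod(209,1,p[5]),"bR2")
    x0=p[3]
    pt(a,(424.5,268.9),(x0,50,0),"aB1");pt(a,(467.1,262.1),(x0,-50,0),"aB2");pt(b,(190.8,268.7),(x0+270,50,0),"bB1");pt(b,(291.7,252),(x0,50,0),"bB2")
    pt(w,W(68,36),(x0+270,50,p[4]),"wB1");pt(w,W(660,42),(x0+270,-50,p[4]),"wB2")
    line(w,(328,1),1,"wl0");line(w,(360.8,1),-1,"wr0");line(w,(326.3,100),1,"wl1");line(w,(353,100),-1,"wr1");line(w,(325.3,145),1,"wl2");line(w,(350,145),-1,"wr2")
    pt(w,(290.8,158),(p[8],34.5,180),"ridgeL");pt(w,(390.3,158),(p[8],-34.5,180),"ridgeR")
    o.extend([(p[4]-8)/3,p[6]/2,p[7]/2,p[5]/2])
    return L if full else np.array(o)
r=least_squares(res,[573,267,3.03,-38,8,0,0,0,120],x_scale=[10,10,.1,10,3,3,3,3,10],loss='soft_l1')
p=r.x;print(p.round(2),np.degrees(p[2]))
for l in res(p,True): print(*l,end="; ")
cs,sn=np.cos(np.radians(35)),np.sin(np.radians(35))
# along-chute coordinate relative to rod end
e=np.array([209,200.]);t=np.array([cs,sn]);n=np.array([-sn,cs])
s=(np.array([p[8],180])-e)@t;h=(np.array([p[8],180])-e)@n
print("\nridge s",s,"h above rod centre",h)
for ds in (0,40,48):
    q=e+t*(s+ds)+n*10.5;print("vial centre local",ds,q,Wp(p,(q[0],0,q[1])))
print("nest",Wp(p,(0,0,14)), "heading",np.degrees(p[2]))
E
python3 fit2.py
```

```text
[ 5.6799e+02  2.6860e+02  3.0200e+00 -4.5040e+01  6.9900e+00 -4.0000e-01
  1.7000e-01 -3.9000e-01  9.1720e+01] 173.30932192339836
aR1 [-0.3  0.2]; aR2 [-0.2  0.2]; bR1 [-0.  -0.2]; bR2 [-0.1 -0.5]; aB1 [-0.6  1. ]; aB2 [0.4 1.1]; bB1 [-0.   0.6]; bB2 [-0.7 -0.2]; wB1 [-0.7 -0. ]; wB2 [ 0.1 -0.1]; wl0 -0.0; wr0 0.2; wl1 -0.1; wr1 0.4; wl2 0.1; wr2 -0.2; ridgeL [-0.7 -0.4]; ridgeR [1.6 0.4]; 
ridge s -107.54462343500632 h above rod centre 50.8880642478869
vial centre local 0 [114.88204928 146.91603461] [453.88729199 281.98196981 146.91603461]
vial centre local 40 [147.64813105 169.85909206] [421.34435973 285.79951809 169.85909206]
vial centre local 48 [154.20134741 174.44770355] [414.83577328 286.56302775 174.44770355]
nest [567.98695069 268.59716008  14.        ] heading 173.30932192339836
```

Call:
play_rows(targets=[0, 0, 0, 0, 0, 0, 0.4, 0, 0, 0, 0, 0, 7, 0, 0, 0, 0, 0, 0, 7, 0, 0, 0, 0, 0, 0, 7, 0, 0, 0, 0, 0, 0, 7, 0, 0, 0, 0, 0, 0, 7, 0, 0, 0, 0, 0, 0, 0, 0])

```text
clock: 8.78
position: [531.2, 259.0, 474.2]
tool_rot: [0.058, 0.951, 0.017, -0.303]
wrist_force: [0.4, -0.4, -1.1]
grip_width: 22.3
```

```bash
cat > tgt.py <<'E'
from h import *
s=readout.state();Rm=R.from_quat(s["tool_rot"]).as_matrix()
y=np.radians(173.31);u=np.array([np.cos(y),np.sin(y),0]);z=np.array([0,0,1.]);c,sn=np.cos(np.radians(35)),np.sin(np.radians(35))
n=-sn*u+c*z;X=c*u+sn*z;Rt=np.c_[X,np.cross(-n,X),-n]
V=np.array([414.8,286.6,174.4]);T=V+178.8*n
print(s["clock"],s["position"],s["qpos"].round(2),"grip",s["grip_width"])
print("rotvec deg in tool",np.degrees(R.from_matrix(Rm.T@Rt).as_rotvec()).round(2))
print("shift tool",(Rm.T@(T-s["position"])).round(1),"T",T)
E
python3 tgt.py
```

```text
8.7833 [531.17882415 259.01928749 474.2177695 ] [ 0.37  0.42  1.52  0.28  1.75 -1.1 ] grip 22.298486761021984
rotvec deg in tool [ 0.07 -0.35 -0.33]
shift tool [-75.4  14.1 134.5] T [516.65716637 274.65255534 320.86438552]
```

Call:
play_rows(targets=[0, -37, 7, 0, 0, 0, 0, 0, -38, 7, 0, 0, 0, -0.3, 0, 0, 0, 40, 0, -0.3, 0, 0, 0, 0, 40, 0, 0, 0, 0, 0, 0, 30, 0, 0, 0, 0, 0, 0, 0, 0, 0, 0, 0, 0, 0, 0, 0, 0, 0])

```text
clock: 9.37
position: [530.4, 273.5, 341.4]
tool_rot: [0.055, 0.953, 0.018, -0.297]
wrist_force: [-0.3, 0.1, -1.1]
grip_width: 22.2
```

```bash
python3 tgt.py; python3 - <<'E'
from h import *
import pickle
s=readout.state()
for n in ["wrist","scene","side"]:
    c=cams.camera(n)
    if n=="wrist": c["view"]=wristview(c,s)
    pickle.dump(c,open(f"pics/{n}4.pkl","wb"));cv2.imwrite(f"pics/{n}4.png",c["pixels"][:,:,::-1])
    if n=="side": crop(c,(130,100,300,275),4,"pics/side4c.png")
    if n=="scene": crop(c,(360,50,500,275),2.6,"pics/scene4c.png")
E
```

```text
9.3667 [530.38249243 273.47205219 341.44565545] [ 0.4   0.57  1.61  0.28  1.51 -1.16] grip 22.186826297578246
rotvec deg in tool [-0.01  0.33  0.11]
shift tool [-0.4 -0.4 24.8] T [516.65716637 274.65255534 320.86438552]
```

View pics/wrist4.png

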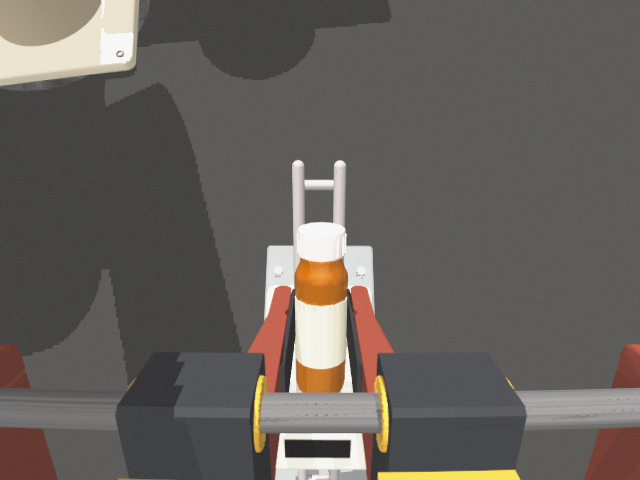

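View pics/side4c.png

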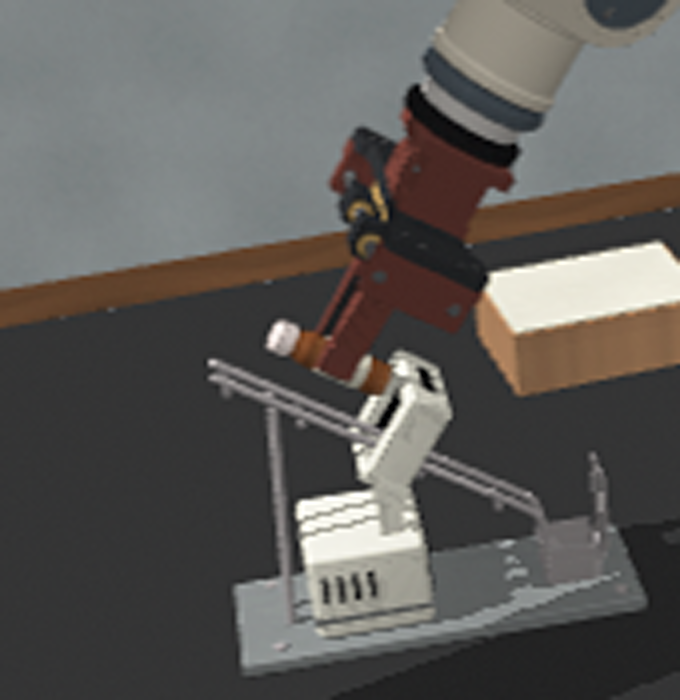

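```bash
python3 - <<'E'
from h import *
c=load("wrist4");b=load("side4")
s=readout.state();Rm=R.from_quat(s["tool_rot"]).as_matrix()
P=lambda x,y,z:s["position"]+Rm@[x,y,z]
print("cap far end top/mid", proj(c,[P(38,0,168.8),P(38,0,178.8)]).round(1))
print("bottom",proj(c,[P(-38,0,178.8),P(-38,0,167)]).round(1))
print("side cap,bottom",((proj(b,[P(38,0,178.8),P(-38,0,178.8)])-[130,100])*4).round(1))
y=np.radians(173.31)
print("rod ends",[proj(c,[567.99+np.cos(y)*209-np.sin(y)*k,268.6+np.sin(y)*209+np.cos(y)*k,199.6])[0].round(1) for k in(10,-10)])
crop(c,(250,150,400,400),2.4,"pics/w4c.png")
E
```

```text
cap far end top/mid [[321.6 240.4]
 [321.6 233. ]]
bottom [[322.  389.9]
 [321.9 407.4]]
side cap,bottom [[273.6 332.6]
 [383.5 379.2]]
rod ends [array([298.1, 164.6]), array([339.8, 164.6])]
```

View pics/w4c.png

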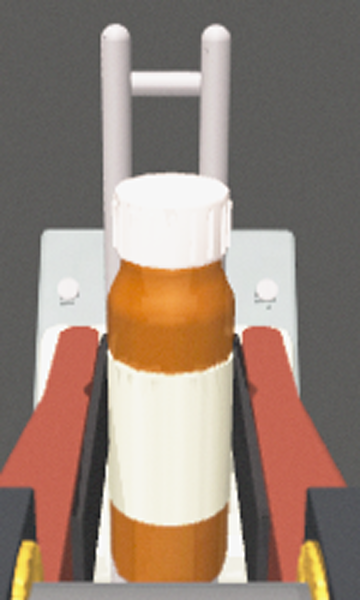

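Call:
play_rows(targets=[0, -0.3, -0.4, 12, 0, 0.3, 0, 0, 0, 0, 8, 0, 0, 0, 0, 0, 0, 2, 0, 0, 0, 0, 0, 0, 0, 0, 0, 0, 0, 0, 0, 0, 0, 0, 0])

```text
clock: 9.93
position: [518.6, 274.4, 323.8]
tool_rot: [0.054, 0.952, 0.019, -0.3]
wrist_force: [-0.2, 0.5, -0.1]
grip_width: 22.8
```

```bash
python3 tgt.py; python3 - <<'E'
from h import *
print(readout.state()["wrist_force"])
for n in ["side","scene","wrist"]:
    c=cams.camera(n)
    if n=="side": crop(c,(170,160,300,250),6,"pics/side5c.png")
    if n=="scene": crop(c,(385,110,475,200),6,"pics/scene5c.png")
    cv2.imwrite(f"pics/{n}5.png",c["pixels"][:,:,::-1])
E
```

```text
9.9333 [518.59758753 274.40216742 323.75221778] [ 0.4   0.58  1.64  0.29  1.47 -1.16] grip 22.835893986489303
rotvec deg in tool [ 0.08 -0.    0.17]
shift tool [-0.1  0.   3.5] T [516.65716637 274.65255534 320.86438552]
[-0.24855062  0.4998713  -0.08226705]
```

View pics/side5c.png

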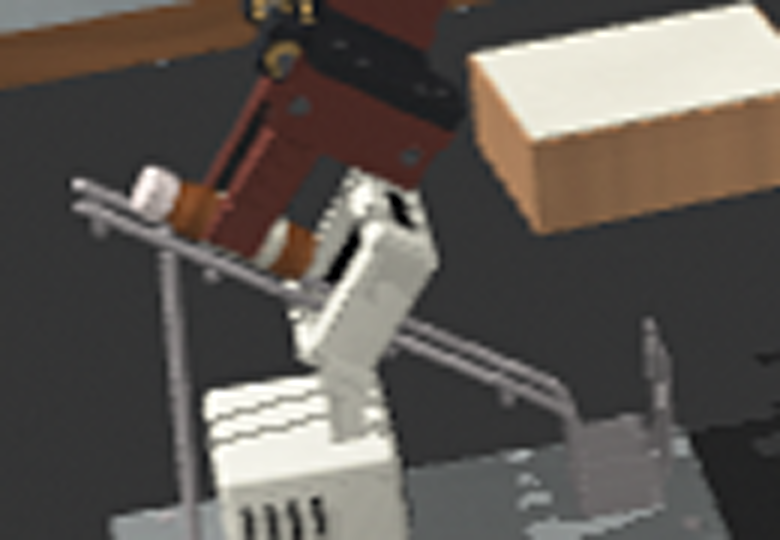

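View pics/wrist5.png

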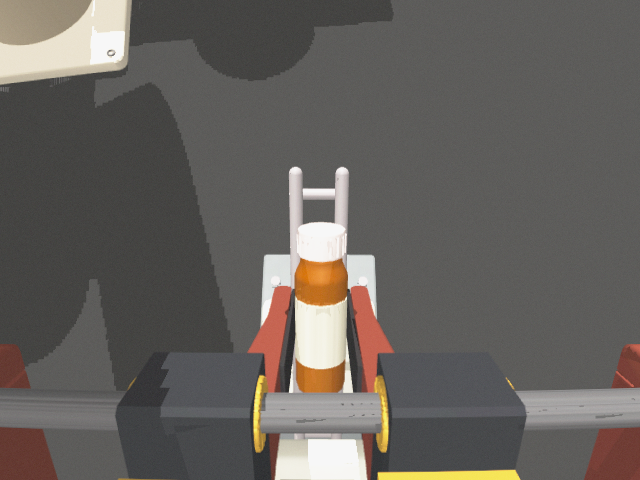

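Call:
play_rows(targets=[0, 0, 0, 1, 0, 0, 0, 0, 0, 0, 1, 0, 0, 0, 0, 0, 0, 0.5, 0, 0, 0, 0, 0, 0, 0, 0, 0, 0, 0, 0, 0, 0, 0, 0, 0])

```text
clock: 10.5
position: [517.3, 274.4, 321.9]
tool_rot: [0.054, 0.952, 0.019, -0.3]
wrist_force: [0.8, -2.3, 1.7]
grip_width: 22.5
```

```bash
python3 tgt.py; python3 -c "
from h import *
for i in range(3):
  print(readout.state()['wrist_force'],readout.state()['ft_torque']);cams.camera('side')"
```

```text
10.5 [517.27228256 274.41748664 321.8845514 ] [ 0.4   0.58  1.64  0.29  1.47 -1.17] grip 22.515898824669378
rotvec deg in tool [0.07 0.01 0.18]
shift tool [-0.1  0.2  1.2] T [516.65716637 274.65255534 320.86438552]
[ 0.80605864 -2.30852908  1.7268507 ] [-0.30125348 -0.29959196  0.24289844]
[ 1.56581985 -1.94370485  0.73854848] [-0.35085343 -0.2794542   0.26435269]
[ 1.33361578 -2.39837654  1.91615432] [-0.34469482 -0.29723406  0.18278086]
```

Call:
play_rows(targets=[0, 0, -0.7, 0, 0, 0, 0, 0, 0, 0, 0.6, 0, 0, 0, 0, 0, 0, 0, 0, 0, 0, 0, 0, 0, 0, 0, 0, 0])

```text
clock: 10.98
position: [516.8, 273.8, 321.4]
tool_rot: [0.054, 0.952, 0.019, -0.3]
wrist_force: [1.6, -4.1, 2.7]
grip_width: 22.5
```

```bash
python3 tgt.py; python3 -c "
from h import *
for i in range(2):
  print(readout.state()['wrist_force'],readout.state()['ft_torque']);c=cams.camera('side')
crop(c,(170,160,300,250),6,'pics/side6c.png')
c=cams.camera('scene');crop(c,(385,110,475,200),6,'pics/scene6c.png')"
```

```text
10.9833 [516.81949156 273.78857432 321.38405543] [ 0.4   0.58  1.65  0.29  1.46 -1.17] grip 22.49182243321901
rotvec deg in tool [0.07 0.01 0.17]
shift tool [-0.1  0.8  0.6] T [516.65716637 274.65255534 320.86438552]
[ 1.61124592 -4.11440723  2.65495055] [-0.4033168  -0.21032342  0.28525169]
[ 2.32885331 -4.48034698  1.46277616] [-0.42068726 -0.1854954   0.3825583 ]
```

View pics/side6c.png

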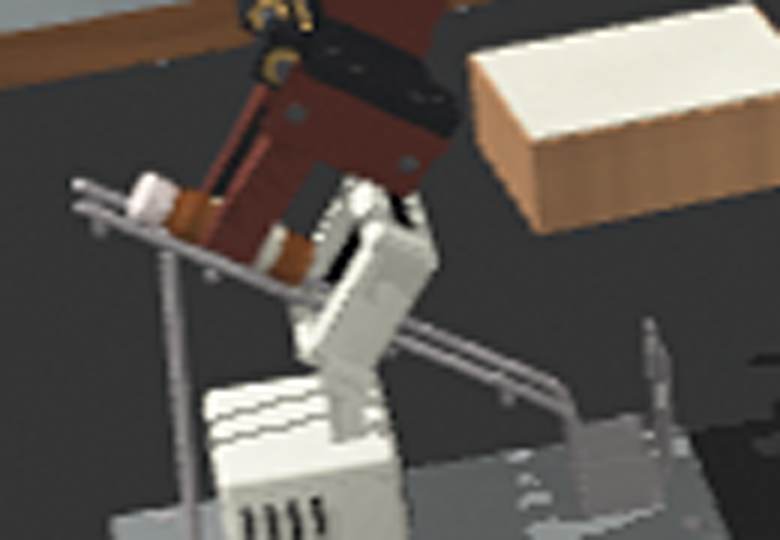

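View pics/scene6c.png

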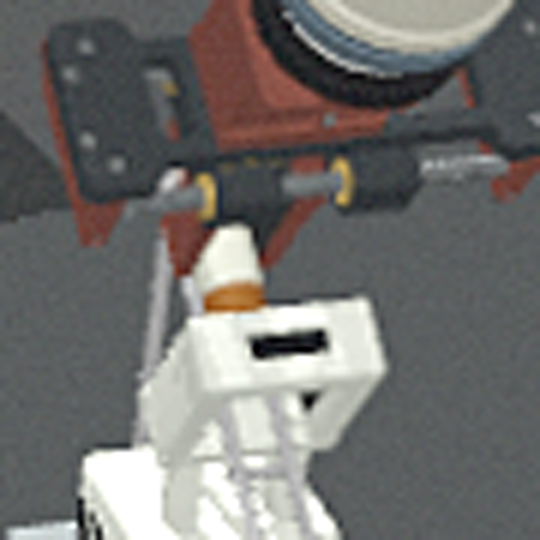

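Call:
play_rows(targets=[0, 0, -1, 0, 0, 0, 0, 0, 0, 0, 0, 0, 0, 0, 0, 0, 0, 0, 0, 0, 0])

```text
clock: 11.38
position: [516.7, 273.3, 321.3]
tool_rot: [0.054, 0.952, 0.019, -0.3]
wrist_force: [1.7, 2.4, 1.9]
grip_width: 22.8
```

```bash
python3 tgt.py; python3 -c "
from h import *
for i in range(3):
  print(readout.state()['wrist_force'],readout.state()['ft_torque']);c=cams.camera('side')"
```

```text
11.3833 [516.71477899 273.28821955 321.30350951] [ 0.4   0.58  1.65  0.29  1.46 -1.17] grip 22.831593614385636
rotvec deg in tool [0.16 0.01 0.19]
shift tool [-0.1  1.3  0.5] T [516.65716637 274.65255534 320.86438552]
[1.68721915 2.3726408  1.89430733] [ 0.2870896  -0.25382074 -0.14289426]
[2.17361216 1.88743865 1.69861911] [ 0.33939345 -0.33501936 -0.21863447]
[1.16930883 3.11534131 1.79727564] [ 0.36271394 -0.36462033 -0.27426237]
```

Call:
play_rows(targets=[0, 0, 0.4, 0, 0, 0, 0, 0, 0, 0, 0, 0, 0, 0, 60, 0, 0, 0, 0, 0, 0, 60, 0, 0, 0, 0, 0, 0, 60, 0, 0, 0, 0, 0, 0, 60, 0, 0, 0, 0, 0, 0, 60, 0, 0, 0, 0, 0, 0, 60, 0, 0, 0, 0, 0, 0])

```text
clock: 12.2
position: [516.6, 273.2, 321.2]
tool_rot: [0.054, 0.952, 0.019, -0.3]
wrist_force: [-0.6, -0.4, 0.6]
grip_width: 58.5
```

```bash
python3 - <<'E'
from h import *
s=readout.state();print(s["clock"],s["grip_width"],s["wrist_force"])
for n in ["side","scene","wrist"]:
    c=cams.camera(n)
    if n=="side": crop(c,(170,160,300,275),6,"pics/side7c.png")
    if n=="scene": crop(c,(385,110,475,275),3.5,"pics/scene7c.png")
    cv2.imwrite(f"pics/{n}7.png",c["pixels"][:,:,::-1])
E
```

```text
12.2 58.45880255068143 [-0.57533895 -0.4404606   0.61603471]
```

View pics/side7c.png

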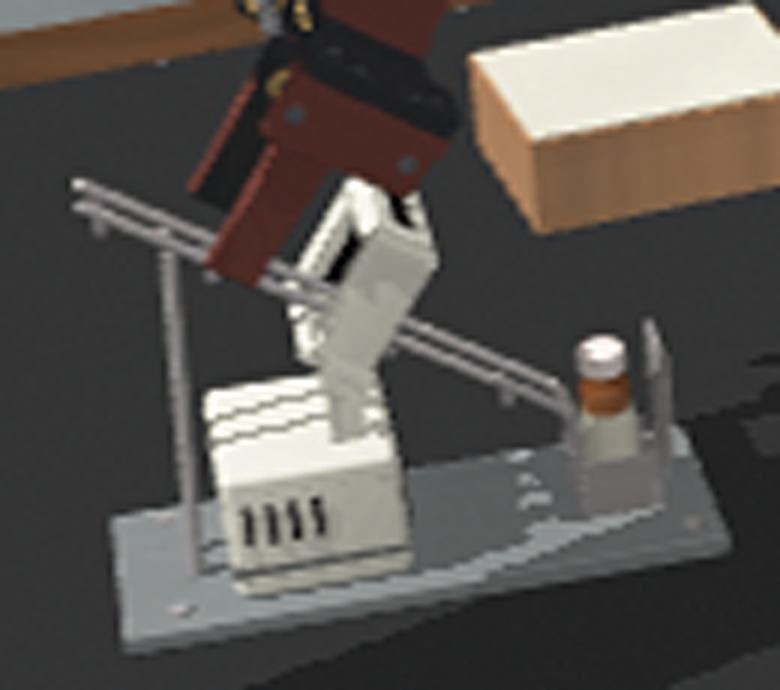

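View pics/scene7c.png

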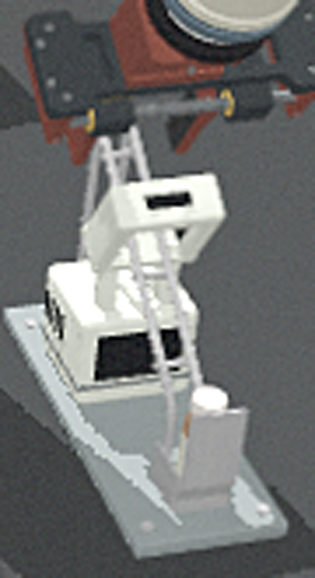

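Call:
play_rows(targets=[60, 0, 0, -20, 0, 0, 0, 60, 0, 0, -36, 0, 0, 0, 60, 0, 0, -37, 0, 0, 0, 60, 0, 0, -37, 0, 0, 0, 60, 0, 0, 0, 0, -7, 0, 60, 0, 0, 0, 0, -7, 0, 60, 0, 0, 0, 0, -7, 0, 60, 0, 0, 0, 0, -7, 0])

```text
clock: 13.02
position: [591.0, 264.3, 428.2]
tool_rot: [0.057, 0.997, 0.005, -0.058]
wrist_force: [0.3, 0.3, -0.6]
grip_width: 60.0
```

Call:
play_rows(targets=[60, 0, 0, 0, 0, -7, 0, 60, 0, 0, 0, 0, 0, 0, 60, 0, 0, 0, 0, 0, 0])

```text
clock: 13.27
position: [590.1, 264.6, 428.1]
tool_rot: [0.057, 0.998, 0.002, -0.002]
wrist_force: [-0.5, -0.1, -0.3]
grip_width: 59.8
```

```bash
cat > look.py <<'E'
from h import *
import pickle,sys
t=sys.argv[1]
s=readout.state();c=cams.camera("wrist");c["view"]=wristview(c,s)
pickle.dump(c,open(f"pics/w{t}.pkl","wb"));cv2.imwrite(f"pics/w{t}.png",c["pixels"][:,:,::-1])
print(s["clock"],s["position"],s["qpos"].round(2),s["wrist_force"].round(1),s["grip_width"]);print(R.from_quat(s["tool_rot"]).as_matrix().round(4))
y=np.radians(173.31);z=[0,0,1.];u=np.array([np.cos(y),np.sin(y),0])
Rt=np.c_[u,np.cross([0,0,-1],u),[0,0,-1]];Rm=R.from_quat(s["tool_rot"]).as_matrix()
print("rotvec to upright",np.degrees(R.from_matrix(Rm.T@Rt).as_rotvec()).round(2))
E
python3 look.py 8;python3 - <<'E'
from h import *
c=load("w8")
for d in cams.spot_in("vial_center","wrist"): print(d)
print(proj(c,[[568,268.6,90],[568,268.6,14]]))
E
```

```text
13.2667 [590.06303341 264.59097242 428.09363239] [ 0.4   0.43  1.56  0.    1.15 -1.06] [-0.5 -0.1 -0.3] 59.84845868577008
[[-0.9934  0.1143 -0.003 ]
 [ 0.1143  0.9934  0.0033]
 [ 0.0034  0.0029 -1.    ]]
rotvec to upright [ 0.17 -0.19  0.12]
{'bbox': [307.2, 176.6, 331.9, 211.9], 'score': 0.6}
{'bbox': [1.7, 307.0, 64.4, 371.2], 'score': 0.24}
[[320.85691845 194.66379592]
 [320.64329642 179.96274497]]
```

View pics/w8.png

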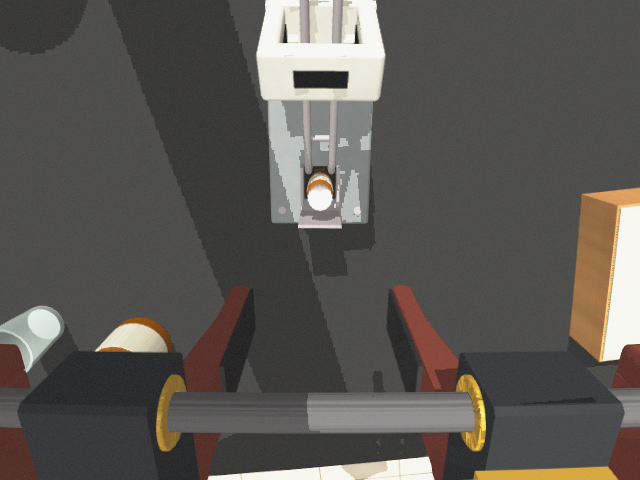

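```bash
python3 - <<'E'
from h import *
c=load("w8");crop(c,(290,165,350,235),8,"pics/w8c.png")
s=readout.state();Rm=R.from_quat(s["tool_rot"]).as_matrix()
for uv in [(320,197),(320,199)]:
    P=onz(c,uv,90);print(P)
E
```

```text
[569.81493577 267.69500817  90.        ]
[571.44192946 267.50584077  90.        ]
```

View pics/w8c.png

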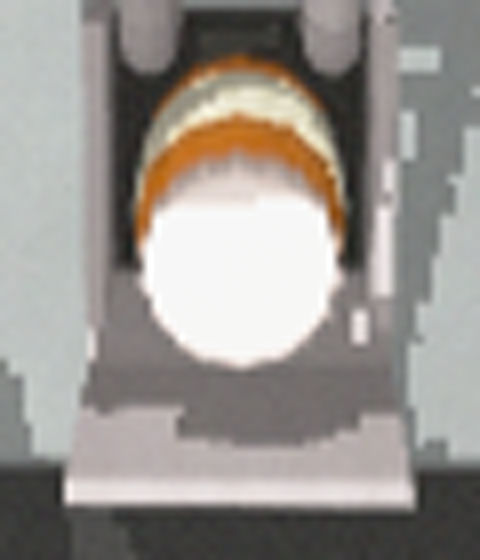

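```bash
python3 - <<'E'
from h import *
c=load("w8")
y=np.radians(173.31)
def loc(P): d=P[:2]-[567.99,268.6];return d@[np.cos(y),np.sin(y)],d@[-np.sin(y),np.cos(y)],P[2]
for uv in [(298.3,165+477/8),(342,165+475/8),(298.3,165+505/8),(342,165+505/8)]: print(np.round(loc(onz(c,uv,89)),1))
print(loc(np.array([571,267.6,90])))
E
```

```text
[-25.3  18.6  89. ]
[-25.  -17.5  89. ]
[-28.3  18.6  89. ]
[-28.2 -17.6  89. ]
(np.float64(-3.106002296207166), np.float64(0.6425338403195253), np.float64(90.0))
```

Call:
play_rows(targets=[60, 19.3, 0.8, 0, 0.2, -0.2, 0.1, 60, 0, 0, 40, 0, 0, 0, 60, 0, 0, 40, 0, 0, 0, 60, 0, 0, 40, 0, 0, 0, 60, 0, 0, 0, 0, 0, 0, 60, 0, 0, 0, 0, 0, 0])

```text
clock: 13.87
position: [571.8, 267.0, 305.8]
tool_rot: [0.059, 0.998, -0.002, -0.001]
wrist_force: [0.7, 0.4, -0.1]
grip_width: 60.1
```

```bash
python3 look.py 9;python3 - <<'E'
from h import *
c=load("w9")
print(proj(c,[[571,267.6,90]]))
c=cams.camera("side");crop(c,(130,100,330,275),4,"pics/side9c.png")
E
```

```text
13.8667 [571.82638253 266.98873322 305.79950136] [ 0.42  0.55  1.68 -0.    0.92 -1.03] [ 0.7  0.4 -0.1] 60.05549676538639
[[-0.9931  0.1172 -0.0029]
 [ 0.1172  0.9931 -0.003 ]
 [ 0.0026 -0.0033 -1.    ]]
rotvec to upright [-0.19 -0.15 -0.04]
[[322.26205569 278.69746495]]
```

View pics/w9.png

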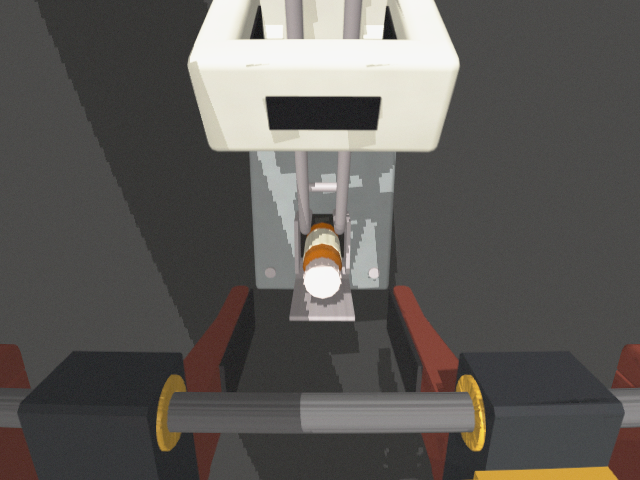

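View pics/side9c.png

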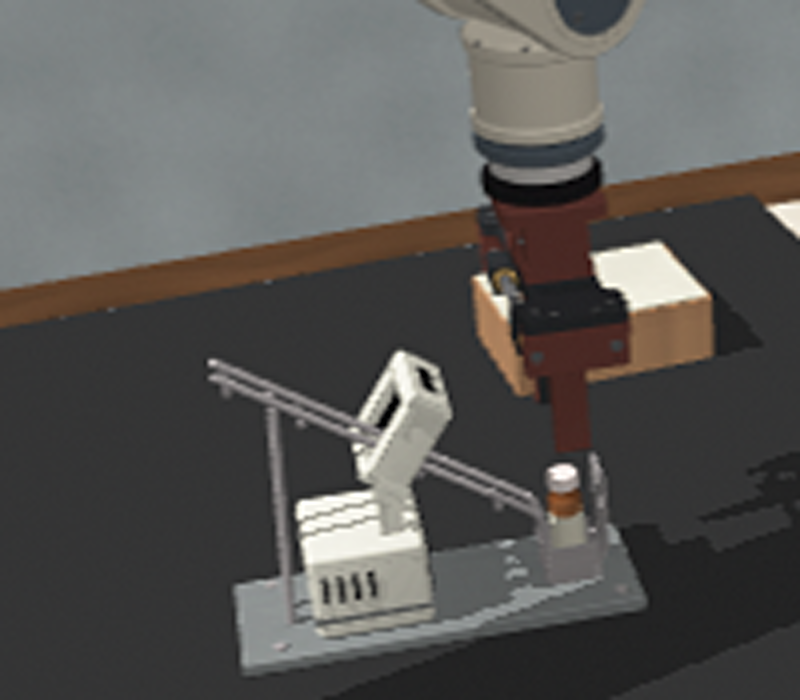

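Call:
play_rows(targets=[60, 0, 0, 35, -0.2, -0.15, 0, 60, 0, 0, 25, 0, 0, 0, 60, 0, 0, 12, 0, 0, 0, 60, 0, 0, 1, 0, 0, 0, 0, 0, 0, 0, 0, 0, 0, 0, 0, 0, 0, 0, 0, 0, 0, 0, 0, 0, 0, 0, 0, 0, 0, 0, 0, 0, 0, 0], grip_force=12)

```text
clock: 14.63
position: [573.0, 267.7, 236.4]
tool_rot: [0.058, 0.998, 0.002, 0.004]
wrist_force: [-0.6, 0.4, -0.5]
grip_width: 36.8
```

Call:
play_rows(targets=[0, 0, 0, 0, 0, 0, 0, 0, 0, 0, 0, 0, 0, 0, 0, 0, 0, 0, 0, 0, 0, 0, 0, 0, 0, 0, 0, 0])

```text
clock: 14.97
position: [572.6, 267.4, 235.4]
tool_rot: [0.058, 0.998, 0.001, 0.003]
wrist_force: [-0.2, -1.5, 5.6]
grip_width: 22.5
```

```bash
python3 look.py 10; python3 -c "
from h import *
c=cams.camera('side');crop(c,(130,100,330,275),4,'pics/side10c.png')"
```

```text
14.9667 [572.63631086 267.37053279 235.38873476] [ 0.42  0.65  1.7  -0.    0.78 -1.04] [-0.2 -1.5  5.6] 22.47399260869115
[[-0.9932  0.1165  0.0071]
 [ 0.1165  0.9932  0.0024]
 [-0.0068  0.0032 -1.    ]]
rotvec to upright [0.18 0.39 0.  ]
```

View pics/w10.png

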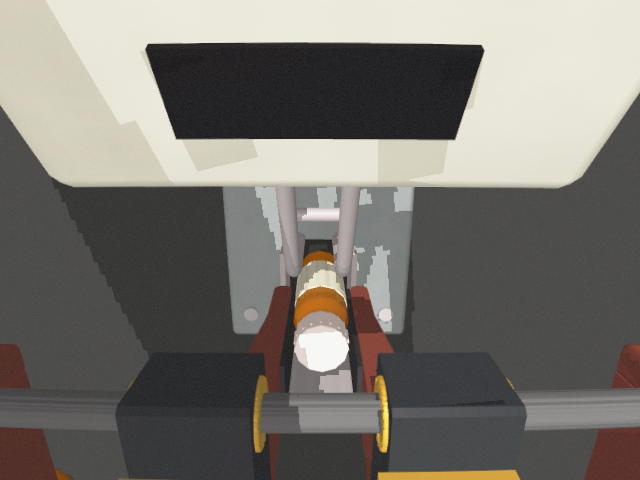

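View pics/side10c.png

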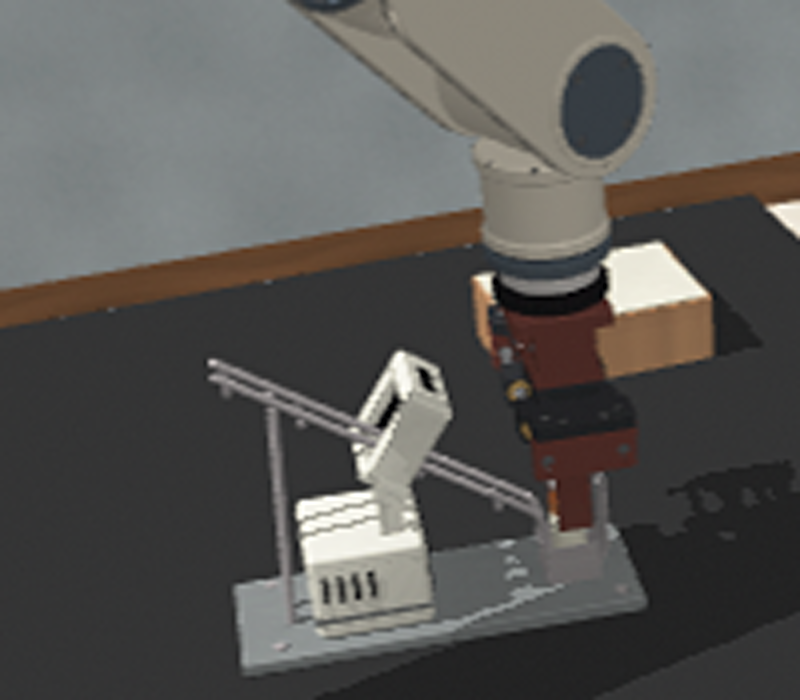

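Call:
play_rows(targets=[0, 0, 0, -10, 0, 0, 0, 0, 0, 0, -20, 0, 0, 0, 0, 0, 0, -35, 0, 0, 0, 0, 0, 0, -40, 0, 0, 0, 0, 0, 0, -40, 0, 0, 0, 0, 0, 0, -25, 0, 0, 0, 0, 0, 0, 0, 0, 0, 0])

```text
clock: 15.65
position: [572.6, 267.7, 411.9]
tool_rot: [0.058, 0.998, 0.004, 0.008]
wrist_force: [0.3, 0.7, -0.5]
grip_width: 22.7
```

Call:
play_rows(targets=[0, -7, -39.5, 0, 0, 0, 0, 0, -7.5, -39.5, 0, 0, 0, 0, 0, -7.5, -39.5, 0, 0, 0, 0, 0, -7.5, -39.5, 0, 0, 0, 0, 0, -7.5, -39.5, 0, 0, 0, 0, 0, -7.5, -39.5, 0, 0, 0, 0, 0, -7.5, -39.5, 0, 0, 0, 0])

```text
clock: 16.23
position: [590.1, -15.4, 403.6]
tool_rot: [0.058, 0.998, 0.001, 0.003]
wrist_force: [0.5, 0.2, -0.3]
grip_width: 22.4
```

Call:
play_rows(targets=[0, -7.5, -39.5, 0, 0, 0, 0, 0, -7.5, -39.5, 0, 0, 0, 0, 0, -7.5, -39.5, 0, 0, 0, 0, 0, -7.5, -39.5, 0, 0, 0, 0, 0, -7.5, -39.5, 0, 0, 0, 0, 0, -7.5, -39.5, 0, 0, 0, 0, 0, -7, -39, 0, 0, 0, 0])

```text
clock: 16.82
position: [609.7, -295.7, 402.8]
tool_rot: [0.058, 0.998, 0.002, 0.002]
wrist_force: [1.9, 0.4, -1.1]
grip_width: 22.9
```

Call:
play_rows(targets=[0, 0, 0, 0, 0, 0, 7, 0, 0, 0, 0, 0, 0, 7, 0, 0, 0, 0, 0, 0, 7, 0, 0, 0, 0, 0, 0, 7, 0, 0, 0, 0, 0, 0, 7, 0, 0, 0, 0, 0, 0, 7, 0, 0, 0, 0, 0, 0, 7])

```text
clock: 17.4
position: [609.9, -293.7, 402.7]
tool_rot: [0.47, 0.883, 0.003, 0.001]
wrist_force: [0.7, 0.0, -1.0]
grip_width: 22.9
```

Call:
play_rows(targets=[0, 0, 0, 0, 0, 0, 7, 0, 0, 0, 0, 0, 0, 7, 0, 0, 0, 0, 0, 0, 7, 0, 0, 0, 0, 0, 0, 7, 0, 0, 0, 0, 0, 0, 7, 0, 0, 0, 0, 0, 0, 7, 0, 0, 0, 0, 0, 0, 5, 0, 0, 0, 0, 0, 0, 0])

```text
clock: 18.07
position: [609.9, -293.6, 402.8]
tool_rot: [0.782, 0.623, 0.003, 0.0]
wrist_force: [0.2, 0.2, -0.1]
grip_width: 22.5
```

```bash
python3 look.py 11; python3 -c "
from h import *
c=cams.camera('side');cv2.imwrite('pics/side11.png',c['pixels'][:,:,::-1])"
```

```text
18.0667 [ 609.9373329  -293.60850856  402.80935208] [-0.47  0.5   1.51  0.01  1.13 -0.24] [ 0.2  0.2 -0.1] 22.47586220205047
[[ 0.2227  0.9749  0.005 ]
 [ 0.9749 -0.2227  0.0031]
 [ 0.0042  0.0042 -1.    ]]
rotvec to upright [ 3.800e-01  2.000e-02 -9.618e+01]
```

View pics/w11.png

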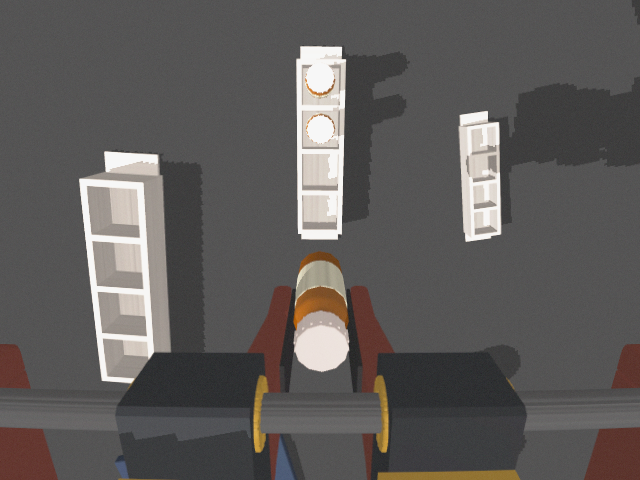

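View pics/side11.png

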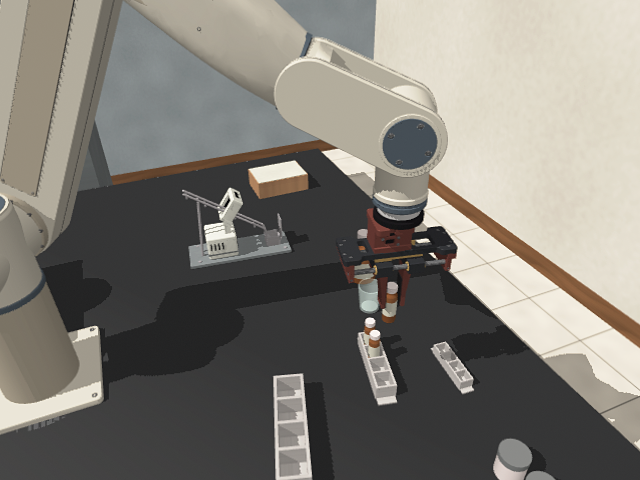

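```bash
python3 - <<'E'
from h import *
c=load("w11");crop(c,(285,40,360,250),2.8,"pics/w11c.png")
cs=[onz(c,uv,32) for uv in [(297,60),(346,60),(298,233),(342.5,233)]]
for p in cs: print(p.round(1))
ctr=np.mean(cs,0);d=(cs[0]+cs[1]-cs[2]-cs[3])/2;print(ctr,np.linalg.norm(d),np.degrees(np.arctan2(d[1],d[0])));d/=np.linalg.norm(d)
print("a",ctr-54*d,"b",ctr-18*d)
print("caps",onz(c,(320.5,128),80),onz(c,(320.5,78),80))
a=np.array([611.3,-293.5]);print(proj(c,[[611.3,-293.5,32],[611.3,-293.5,4]]))
E
```

```text
[ 621.2 -165.4   32. ]
[ 659.9 -174.3   32. ]
[ 587.  -307.8   32. ]
[ 626.6 -317.    32. ]
[ 623.68993519 -241.13708436   32.        ] 146.4512094058121 76.6815668721613
a [ 611.25034317 -293.68474416   32.        ] b [ 619.54340452 -258.65297096   32.        ]
caps [ 627.91608534 -220.56212707   80.        ] [ 635.606243   -187.01589347   80.        ]
[[320.41066239 212.28784093]
 [320.30697438 205.51608614]]
```

View pics/w11c.png

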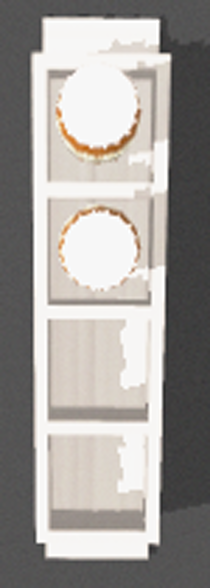

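```bash
python3 - <<'E'
from h import *
c=load("w11")
s=readout.state();Rm=R.from_quat(s["tool_rot"]).as_matrix()
P=lambda x,y,z:s["position"]+Rm@[x,y,z]
print("cap top c",proj(c,[P(0,0,145.4),P(2,0,145.4)]).round(1),"cap near/far edge",proj(c,[P(-10,0,145.4),P(10,0,145.4)]).round(1))
print("bottom far edge",proj(c,[P(11.5,0,221.4),P(13.5,0,221.4)]).round(1))
v=np.array([611.3,-293.6,0])-s["position"];print("shift",(Rm.T@v).round(2), (Rm.T@np.array([v[0],v[1],0])).round(2))
crop(c,(280,245,365,380),4,"pics/w11d.png")
E
```

```text
cap top c [[321.  357.6]
 [321.  352.8]] cap near/far edge [[321.2 380.6]
 [320.9 333.4]]
bottom far edge [[320.8 256.1]
 [320.8 252.6]]
shift [ -1.25  -0.58 403.04] [0.37 1.26 0.01]
```

View pics/w11d.png

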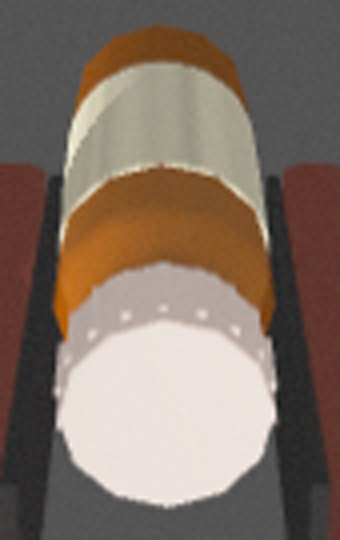

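Call:
play_rows(targets=[0, -2.4, 1.3, 0, 0, 0, 0, 0, 0, 0, 35, 0, 0, 0, 0, 0, 0, 40, 0, 0, 0, 0, 0, 0, 40, 0, 0, 0, 0, 0, 0, 20, 0, 0, 0, 0, 0, 0, 0, 0, 0, 0, 0, 0, 0, 0, 0, 0, 0])

```text
clock: 18.75
position: [611.6, -296.2, 267.8]
tool_rot: [0.781, 0.625, 0.003, 0.0]
wrist_force: [0.2, -0.8, 0.2]
grip_width: 22.6
```

```bash
python3 look.py 12; python3 -c "
from h import *
c=cams.camera('side');crop(c,(320,250,440,410),3.7,'pics/side12.png')
c=cams.camera('scene');crop(c,(150,240,290,350),5,'pics/scene12.png')
w=load('w12');s=readout.state();Rm=R.from_quat(s['tool_rot']).as_matrix()
P=lambda x,y,z:s['position']+Rm@[x,y,z]
print(P(3,0,221.4), Rm.T@(np.array([611.3,-293.6,32])-s['position']))
"
```

```text
18.75 [ 611.64772084 -296.2194805   267.76313166] [-0.47  0.66  1.58  0.01  0.9  -0.25] [ 0.2 -0.8  0.2] 22.615262993316225
[[ 0.2187  0.9758  0.0043]
 [ 0.9758 -0.2187  0.0033]
 [ 0.0042  0.0034 -1.    ]]
rotvec to upright [ 3.500e-01 -2.000e-02 -9.594e+01]
[ 615.58797331 -293.66217674   49.78221836] [  2.07361217  -4.36623561 239.13909984]
```

View pics/w12.png

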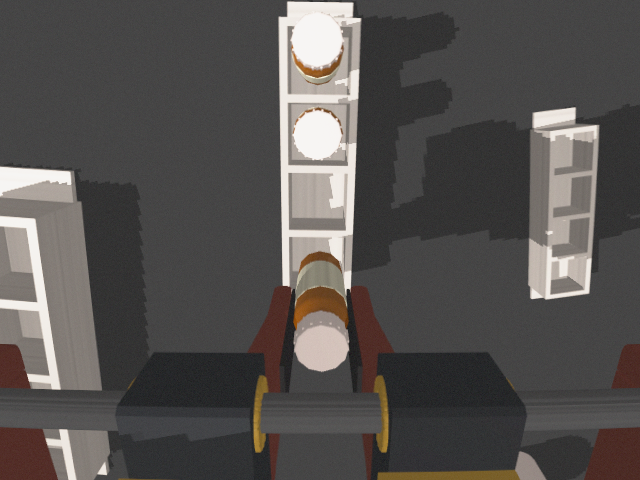

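View pics/side12.png

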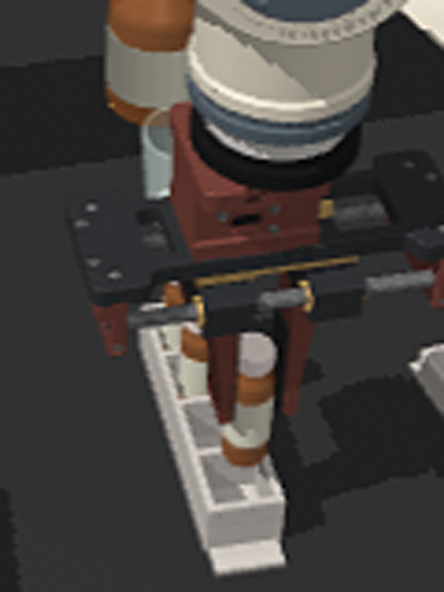

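View pics/scene12.png

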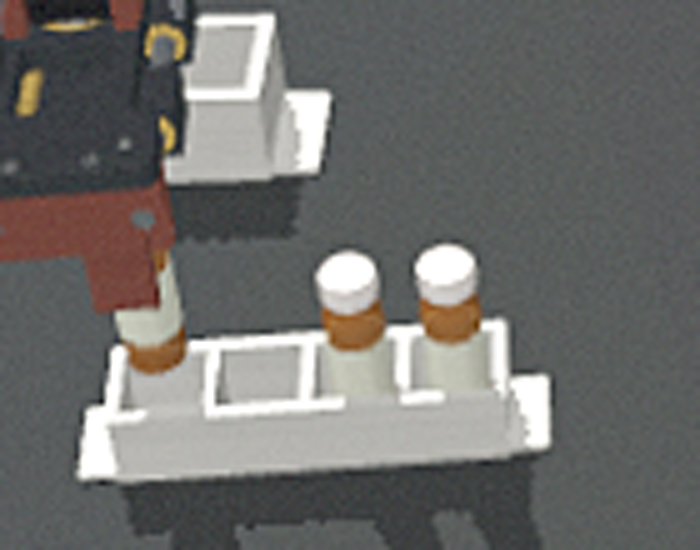

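```bash
python3 - <<'E'
from h import *
for i in range(5):
    s=readout.state();Rm=R.from_quat(s["tool_rot"]).as_matrix()
    print(s["position"].round(1),Rm[:,2].round(4),(s["position"]+Rm@[3,0,221.4]).round(1),s["wrist_force"].round(1));c=cams.camera("wrist")
E
```

```text
[ 612.7 -296.7  271.2] [ 9.9e-03  5.0e-04 -1.0e+00] [ 615.6 -293.7   49.8] [ 1.5 -0.8 -0.1]
[ 612.7 -296.6  271.2] [ 9.9e-03  5.0e-04 -1.0e+00] [ 615.5 -293.6   49.8] [ 0.2  0.9 -0.9]
[ 612.5 -296.6  271.1] [ 9.8e-03  6.0e-04 -1.0e+00] [ 615.3 -293.5   49.7] [ 0.7 -0.3 -0.8]
[ 612.4 -296.5  270.8] [ 9.3e-03  8.0e-04 -1.0e+00] [ 615.1 -293.3   49.4] [-0.2 -0.1  0.2]
[ 612.2 -296.4  270.5] [ 0.0088  0.0011 -1.    ] [ 614.8 -293.2   49.1] [ 0.3  0.1 -0.1]
```

Call:
play_rows(targets=[0, 0, 0, 0, 0, 0, 0, 0, 0, 0, 0, 0, 0, 0, 0, 0, 0, 0, 0, 0, 0, 0, 0, 0, 0, 0, 0, 0, 0, 0, 0, 0, 0, 0, 0, 0, 0, 0, 0, 0, 0, 0])

```text
clock: 19.65
position: [611.8, -296.2, 268.6]
tool_rot: [0.781, 0.625, 0.003, 0.001]
wrist_force: [0.9, -0.2, -0.5]
grip_width: 22.8
```

```bash
python3 - <<'E'
from h import *
for i in range(5):
    s=readout.state();Rm=R.from_quat(s["tool_rot"]).as_matrix()
    print(s["clock"],s["position"].round(1),Rm[:,2].round(4),(s["position"]+Rm@[3,0,221.4]).round(1), (Rm.T@(np.array([611.3,-293.6,s["position"][2]])-s["position"])).round(2));c=cams.camera("wrist")
s=readout.state();print(R.from_quat(s["tool_rot"]).as_matrix().round(4))
E
```

```text
19.65 [ 611.8 -296.2  268.6] [ 0.0062  0.0023 -1.    ] [ 613.8 -292.7   47.2] [ 2.39 -1.04  0.  ]
19.7 [ 611.8 -296.2  268.7] [ 0.0063  0.0023 -1.    ] [ 613.9 -292.7   47.3] [ 2.38 -1.05  0.  ]
19.75 [ 611.8 -296.2  268.7] [ 0.0063  0.0023 -1.    ] [ 613.8 -292.7   47.3] [ 2.39 -1.04  0.  ]
19.8 [ 611.8 -296.2  268.7] [ 0.0064  0.0023 -1.    ] [ 613.9 -292.7   47.3] [ 2.4  -1.06  0.  ]
19.85 [ 611.8 -296.2  268.7] [ 0.0063  0.0023 -1.    ] [ 613.9 -292.7   47.3] [ 2.39 -1.04  0.  ]
[[ 0.2198  0.9755  0.0064]
 [ 0.9755 -0.2198  0.0023]
 [ 0.0036  0.0057 -1.    ]]
```

Call:
play_rows(targets=[0, -1.5, -2.3, 0, 0, 0, 0, 0, 0, 0, 3, 0, 0, 0, 0, 0, 0, 3, 0, 0, 0, 0, 0, 0, 0, 0, 0, 0, 0, 0, 0, 0, 0, 0, 0, 0, 0, 0, 0, 0, 0, 0])

```text
clock: 20.4
position: [609.3, -297.1, 262.6]
tool_rot: [0.781, 0.625, 0.003, 0.001]
wrist_force: [-0.1, 0.3, -0.4]
grip_width: 22.8
```

```bash
python3 look.py 13; python3 - <<'E'
from h import *
c=load("w13");crop(c,(260,150,385,400),2.4,"pics/w13c.png")
c=cams.camera('side');crop(c,(340,300,420,410),6,'pics/side13.png')
c=cams.camera('scene');crop(c,(155,280,275,345),6,'pics/scene13.png')
E
```

```text
20.4 [ 609.27644611 -297.09625335  262.59374781] [-0.47  0.67  1.58  0.01  0.89 -0.25] [-0.1  0.3 -0.4] 22.83280250287974
[[ 0.2197  0.9755  0.0062]
 [ 0.9756 -0.2197  0.0023]
 [ 0.0037  0.0056 -1.    ]]
rotvec to upright [  0.42   0.11 -96.  ]
```

View pics/w13c.png

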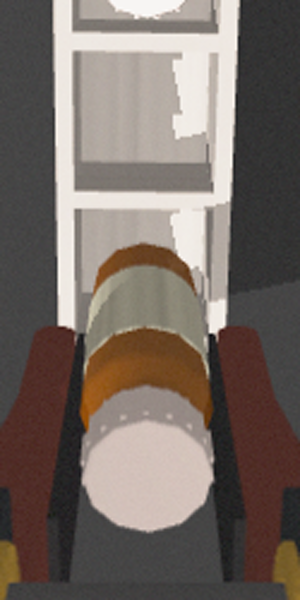

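View pics/side13.png

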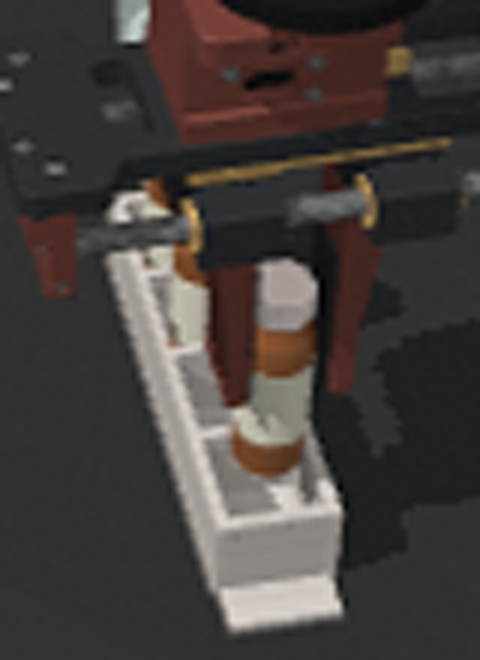

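View pics/scene13.png

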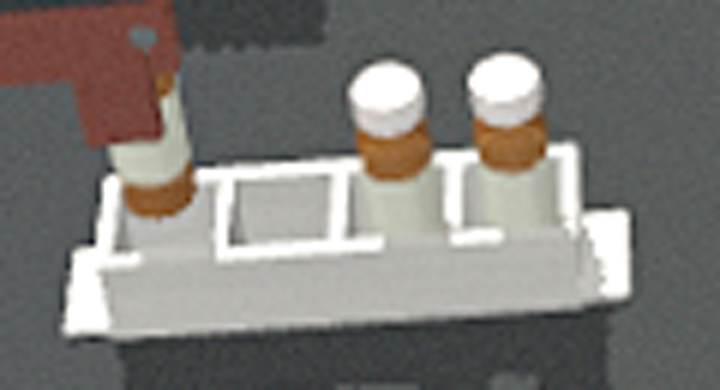

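Call:
play_rows(targets=[0, 0, 0, 6, 0, 0, 0, 0, 0, 0, 6, 0, 0, 0, 0, 0, 0, 5, 0, 0, 0, 0, 0, 0, 5, 0, 0, 0, 0, 0, 0, 0, 0, 0, 0, 0, 0, 0, 0, 0, 0, 0, 0, 0, 0, 0, 0, 0, 0])

```text
clock: 21.13
position: [609.5, -297.1, 240.6]
tool_rot: [0.781, 0.625, 0.003, 0.001]
wrist_force: [-0.3, -0.7, -0.1]
grip_width: 22.7
```

```bash
python3 look.py 14; python3 - <<'E'
from h import *
c=load("w14");crop(c,(260,150,385,400),2.4,"pics/w14c.png")
c=cams.camera('side');crop(c,(340,300,420,410),6,'pics/side14.png')
E
```

```text
21.1333 [ 609.46350054 -297.11308887  240.64739409] [-0.47  0.7   1.59  0.01  0.85 -0.25] [-0.3 -0.7 -0.1] 22.69883979795369
[[ 0.2198  0.9755  0.0064]
 [ 0.9755 -0.2198  0.0023]
 [ 0.0036  0.0057 -1.    ]]
rotvec to upright [  0.42   0.12 -96.01]
```

View pics/side14.png

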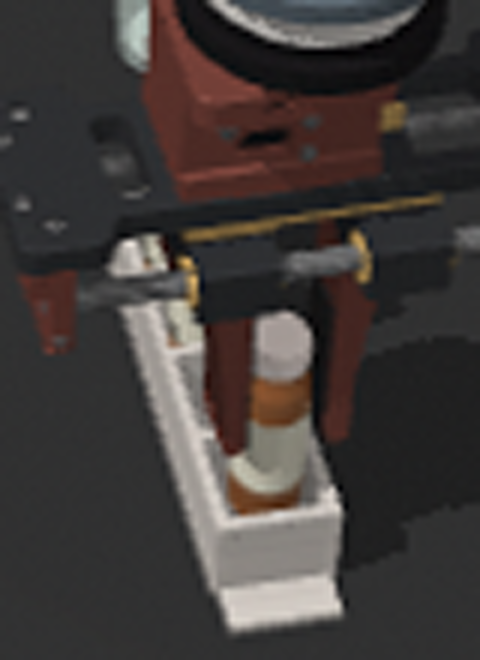

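View pics/w14c.png

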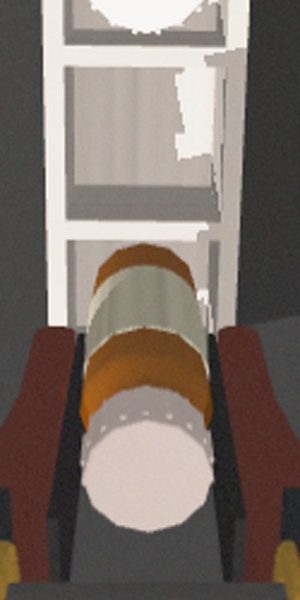

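Call:
play_rows(targets=[0, 0, 0, 4, 0, 0, 0, 0, 0, 0, 3, 0, 0, 0, 0, 0, 0, 3, 0, 0, 0, 0, 0, 0, 2, 0, 0, 0, 0, 0, 0, 0, 0, 0, 0, 0, 0, 0, 0, 0, 0, 0])

```text
clock: 21.73
position: [609.5, -297.0, 228.5]
tool_rot: [0.781, 0.625, 0.003, 0.001]
wrist_force: [-0.1, -0.6, -0.5]
grip_width: 22.8
```

Call:
play_rows(targets=[0, 0, 0, 1, 0, 0, 0, 0, 0, 0, 0, 0, 0, 0, 0, 0, 0, 0, 0, 0, 0])

```text
clock: 21.98
position: [609.5, -297.0, 227.8]
tool_rot: [0.781, 0.625, 0.003, 0.001]
wrist_force: [-0.1, -0.4, -1.0]
grip_width: 22.2
```

Call:
play_rows(targets=[0, 0, 0, 1, 0, 0, 0, 0, 0, 0, 0, 0, 0, 0, 0, 0, 0, 0, 0, 0, 0])

```text
clock: 22.23
position: [609.5, -297.0, 226.7]
tool_rot: [0.781, 0.625, 0.003, 0.001]
wrist_force: [-0.1, -0.7, -0.8]
grip_width: 22.4
```

Call:
play_rows(targets=[0, 0, 0, 0.7, 0, 0, 0, 0, 0, 0, 0, 0, 0, 0, 0, 0, 0, 0, 0, 0, 0])

```text
clock: 22.48
position: [609.5, -297.0, 226.0]
tool_rot: [0.781, 0.625, 0.003, 0.001]
wrist_force: [-0.3, 1.7, 0.1]
grip_width: 22.6
```

Call:
play_rows(targets=[0, 0, 0, 0.7, 0, 0, 0, 0, 0, 0, 0, 0, 0, 0, 0, 0, 0, 0, 0, 0, 0])

```text
clock: 22.73
position: [609.6, -297.0, 225.5]
tool_rot: [0.781, 0.625, 0.003, 0.001]
wrist_force: [-0.5, 0.1, 0.8]
grip_width: 22.6
```

Call:
play_rows(targets=[0, 0, 0, 0.6, 0, 0, 0, 0, 0, 0, 0, 0, 0, 0, 0, 0, 0, 0, 0, 0, 0])

```text
clock: 22.98
position: [609.7, -297.0, 225.4]
tool_rot: [0.781, 0.625, 0.003, 0.001]
wrist_force: [-0.3, 1.7, 4.5]
grip_width: 23.0
```

```bash
python3 - <<'E'
from h import *
for i in range(3):
    s=readout.state();print(s["position"].round(1),s["wrist_force"].round(1),s["ft_torque"].round(2));c=cams.camera('side')
crop(c,(340,300,420,410),6,'pics/side15.png')
E
```

```text
[ 609.7 -297.   225.4] [-0.3  1.7  4.5] [ 0.14  0.38 -0.01]
[ 609.6 -297.   225.4] [-1.9 -0.2  4.5] [ 0.1   0.37 -0.04]
[ 609.6 -297.   225.4] [-1.6  1.6  4.4] [0.13 0.38 0.02]
```

View pics/side15.png

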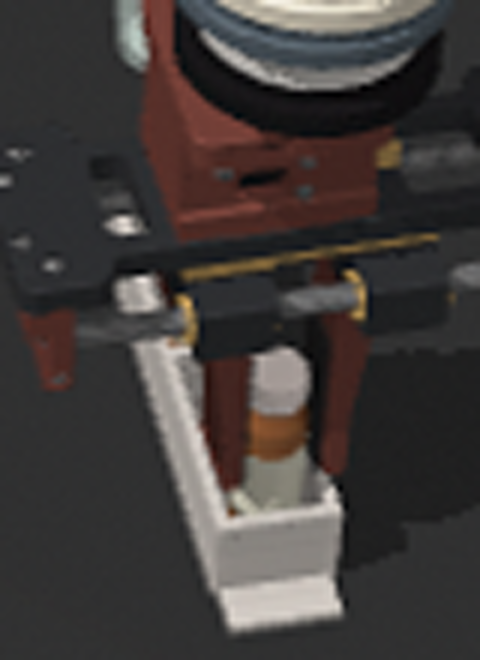

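Call:
play_rows(targets=[26, 0, 0, -0.3, 0, 0, 0, 30, 0, 0, 0, 0, 0, 0, 36, 0, 0, 0, 0, 0, 0, 45, 0, 0, 0, 0, 0, 0, 55, 0, 0, 0, 0, 0, 0, 55, 0, 0, 0, 0, 0, 0, 55, 0, 0, 0, 0, 0, 0])

```text
clock: 23.72
position: [609.5, -297.0, 224.9]
tool_rot: [0.781, 0.625, 0.003, 0.001]
wrist_force: [0.3, -0.5, 0.0]
grip_width: 54.7
```

Call:
play_rows(targets=[55, 0, 0, -10, 0, 0, 0, 55, 0, 0, -25, 0, 0, 0, 55, 0, 0, -40, 0, 0, 0, 55, 0, 0, -40, 0, 0, 0, 55, 0, 0, -40, 0, 0, 0, 55, 0, 0, -40, 0, 0, 0, 55, 0, 0, 0, 0, 0, 0, 55, 0, 0, 0, 0, 0, 0])

```text
clock: 24.38
position: [608.7, -297.7, 424.2]
tool_rot: [0.781, 0.625, 0.005, 0.004]
wrist_force: [-0.4, -0.3, -1.1]
grip_width: 54.9
```

```bash
python3 look.py 16; python3 - <<'E'
from h import *
c=cams.camera('side');crop(c,(150,180,450,410),2.6,'pics/side16.png')
c=cams.camera('scene');crop(c,(90,230,410,410),2.4,'pics/scene16.png')
E
```

```text
24.3833 [ 608.6538396  -297.66737193  424.23265498] [-0.47  0.48  1.49  0.01  1.16 -0.25] [-0.4 -0.3 -1.1] 54.9072468916083
[[ 2.198e-01  9.755e-01  1.250e-02]
 [ 9.755e-01 -2.198e-01 -9.000e-04]
 [ 1.900e-03  1.240e-02 -9.999e-01]]
rotvec to upright [  0.63   0.51 -96.  ]
```

View pics/w16.png

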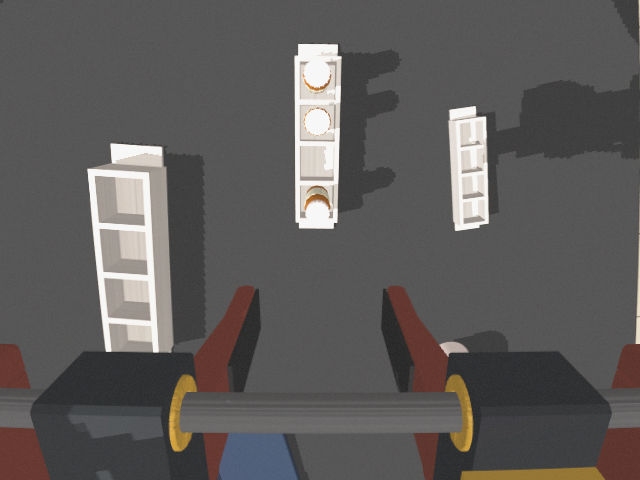

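View pics/side16.png

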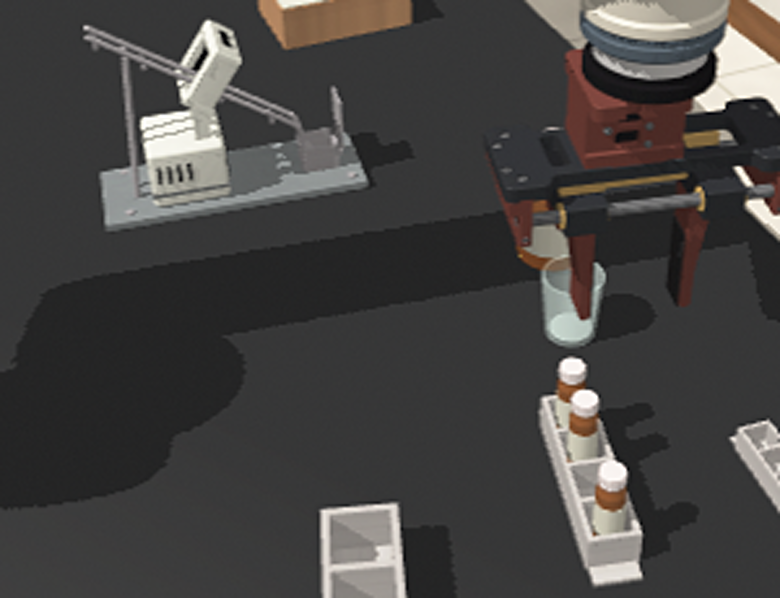

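View pics/scene16.png

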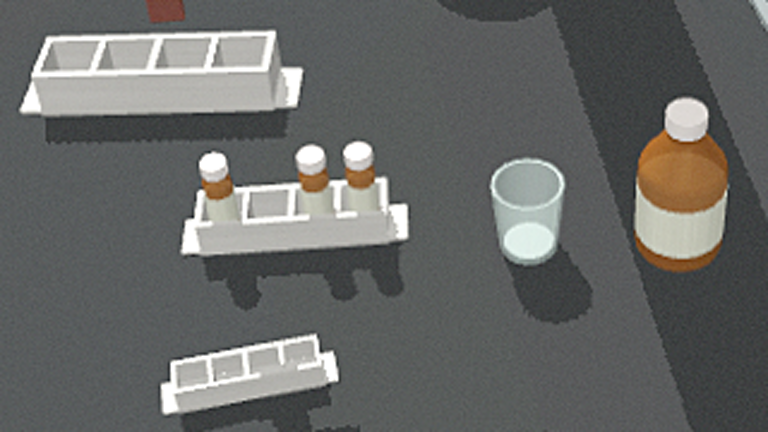

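```bash
python3 - <<'E'
from h import *
a=cams.camera('scene');crop(a,(160,285,270,345),7,'pics/s17.png')
b=cams.camera('side');crop(b,(350,310,410,410),6,'pics/s18.png')
for nm,xy in [("mine",(611.3,-293.6)),("v1",(627.3,-222)),("v2",(635.1,-187))]:
    for n,c,o,k in [("scene",a,(160,285),7),("side",b,(350,310),6)]:
        print(nm,n,((proj(c,[[*xy,80],[*xy,40]])-o)*k).round(0).tolist())
E
```

```text
mine scene [[129.0, 88.0], [152.0, 199.0]]
mine side [[210.0, 302.0], [202.0, 389.0]]
v1 scene [[411.0, 66.0], [428.0, 177.0]]
v1 side [[146.0, 135.0], [140.0, 221.0]]
v2 scene [[549.0, 55.0], [563.0, 166.0]]
v2 side [[117.0, 61.0], [112.0, 146.0]]
```

View pics/s17.png

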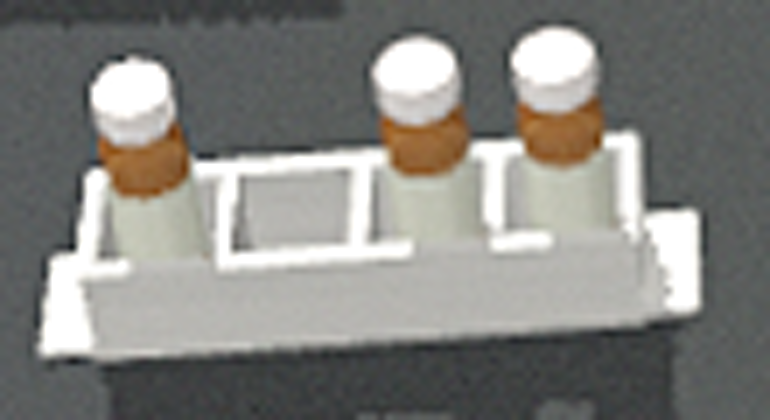

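View pics/s18.png

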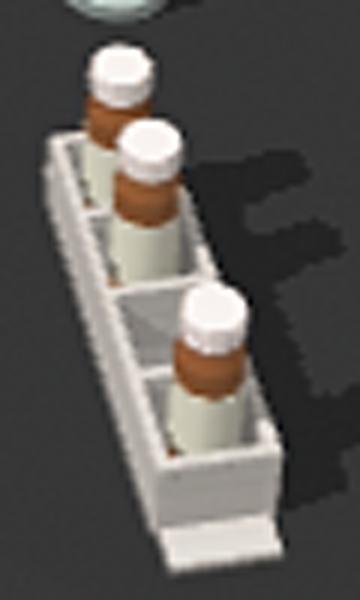

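```bash
python3 -c "
from h import *
print(workorder.sign_off(), readout.state()['clock'])"
```

```text
the job is handed in; nothing more can be done
the job is handed in; nothing more can be done
```

The vial is standing cap up in pocket_a, the end pocket of the middle-sized rack, and the job is handed in at about 24.6 s on the clock.

- **Chute:** I laid the vial on the rods about 10 mm uphill of the ring, bottom end down, and let go. It slid through the ring and stood cap up in the nest, about 3 mm off the nest's middle.
- **Rack:** I took it again from above and lowered it in small steps until it touched the pocket floor at about 5 N, then released it.
- **Last checks:** the scene and side pictures show the vial upright in pocket_a, matching where an upright vial should appear to within a few millimetres. The two other vials, the bottle and the beaker show no sign of having moved. The gripper was open about 200 mm above where it let go, touching nothing.
- **What disagreed:**
  - One network outline picked a vial already in the rack instead of the loose one, so I measured that from the picture by hand.
  - The arm settled slowly over the rack, and the vial was about 2.5 mm off the pocket's middle. I corrected that before lowering it.

The readings I took showed no large forces: the highest wrist force was about 6 N.

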